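# Weigh, label and hand over a petit gateau order

## Task

At the pastry counter, weigh and label the order: wake the empty scale with the round key and zero it with the square key, then set the carrying tray squarely on the pan and press the narrow tare key; load every round cake on the counter upright onto the tray with a gentle grip that does not crush it, and only then press the wide label key. Finally carry the loaded tray by its handle back to the middle of the cork mat, all round cakes still upright in it. Press one key at a time, never the diamond cancel key, press each key only at its own point in the job, and leave the square cakes alone.

Things in the scene. Friction and masses are not known exactly. Their poses are not given: they have to be found in the camera images.
- scale: White counter scale, 270 (x) by 250 (y) mm, fixed. Origin at the centre of its underside. The half towards the robot (-x) is a key panel at height 50 mm; behind it is a steel pan 190 (x) by 240 (y) mm whose top is at height 75 mm. Five black keys stand in a row along its y axis, from its +y end (the robot's left): round (wake), square (zero), narrow (tare), diamond (cancel), wide (label).
- pan (a point): Centre of the pan's top surface, 75 mm above the counter; axes parallel to the scale's. The pan is level and does not move. The tray belongs centred here, its x axis along the pan's x axis (either way round).
- key_wake_top (a point): Centre of the top of the round wake key, 24 mm across, the first from the +y end. Spring key, 5 mm travel, fully down at about 4 N; rises 10 mm above the panel; black.
- key_zero_top (a point): Centre of the top of the square zero key, 22 mm wide, second from the +y end; 44 mm from its neighbours. Spring key, 5 mm travel, fully down at about 4 N; rises 10 mm above the panel; black.
- key_tare_top (a point): Centre of the top of the narrow tare key, 34 (x) by 12 (y) mm, third. Spring key, 5 mm travel, fully down at about 4 N; rises 10 mm above the panel; black.
- key_void_top (a point): Centre of the top of the diamond-shaped cancel key (a 19 mm square set on its corner), fourth. Not to be pressed. Spring key, 5 mm travel, fully down at about 4 N; rises 10 mm above the panel; black.
- key_label_top (a point): Centre of the top of the wide label key, 20 (x) by 44 (y) mm, fifth, at the -y end. Spring key, 5 mm travel, fully down at about 4 N; rises 10 mm above the panel; black.
- key_wake (a joint): Travel of the wake key, 0 up to 0.005 m fully down; it counts as pressed beyond 0.0035.
- key_zero (a joint): Travel of the zero key, as above.
- key_tare (a joint): Travel of the tare key, as above.
- key_void (a joint): Travel of the cancel key, as above.
- key_label (a joint): Travel of the label key, as above.
- mat: Cork mat lying fixed on the counter, 190 (x) by 260 (y) by 3 mm thick. Origin at the centre of its underside. The tray starts on it and ends on its middle.
- tray: Loose white carrying tray, 170 (x) by 220 (y) mm, rim 12 mm high and 4 mm thick, floor 4 mm thick; about 0.3 kg. Origin at the centre of its underside. A brass post of 12 mm diameter at its centre carries a dark wooden grip bar 60 mm long (along the tray's x) and 12 mm wide and high, its centre 70 mm above the origin: pinch the bar across its width. Four cakes fit, at about x = +-42, y = +-68 mm from the centre.
- cake1: Round cake on a gilt board: cream cylinder 44 mm in diameter, 45 mm high with its board (52 mm in diameter, 4 mm thick), 60 to 120 g; a small decoration (not solid) rises 12 mm above it. Origin at the centre of its underside. Fragile: take it by its sides, it is crushed when the fingers' contact forces on it (both pads together) exceed 25 N; a grip of 4 to 6 N holds it. May be absent.
- cake2: Round cake on a gilt board: cream cylinder 44 mm in diameter, 45 mm high with its board (52 mm in diameter, 4 mm thick), 60 to 120 g; a small decoration (not solid) rises 12 mm above it. Origin at the centre of its underside. Fragile: take it by its sides, it is crushed when the fingers' contact forces on it (both pads together) exceed 25 N; a grip of 4 to 6 N holds it. May be absent.
- cake3: Round cake on a gilt board: cream cylinder 44 mm in diameter, 45 mm high with its board (52 mm in diameter, 4 mm thick), 60 to 120 g; a small decoration (not solid) rises 12 mm above it. Origin at the centre of its underside. Fragile: take it by its sides, it is crushed when the fingers' contact forces on it (both pads together) exceed 25 N; a grip of 4 to 6 N holds it. May be absent.
- cake4: Round cake on a gilt board: cream cylinder 44 mm in diameter, 45 mm high with its board (52 mm in diameter, 4 mm thick), 60 to 120 g; a small decoration (not solid) rises 12 mm above it. Origin at the centre of its underside. Fragile: take it by its sides, it is crushed when the fingers' contact forces on it (both pads together) exceed 25 N; a grip of 4 to 6 N holds it. May be absent.
- square1: Square cake, cream, 44 mm wide and 45 mm high on a 52 mm square gilt board 4 mm thick. Origin at the centre of its underside. Not part of the order: leave alone.
- square2: Square cake, cream, 44 mm wide and 45 mm high on a 52 mm square gilt board 4 mm thick. Origin at the centre of its underside. Not part of the order: leave alone.
Not all that is in view belongs to the job. Leave any black look-alike of the cake4 alone.

How it is judged (in metres and radians):
On the way, in this order (a step that is already met when the one before it is completed fails the run):
1. the round wake key is pressed (value of joint key_wake above 0.0035 m), for 0.05 s.
2. the square zero key is pressed with the tray off the pan (value of joint key_zero above 0.0035 m and horizontal distance between tray and pan above 0.2 m), for 0.05 s.
3. the tray stands squarely on the pan, let go (x of tray in the frame of pan between -0.03 and 0.03 m and y of tray in the frame of pan between -0.03 and 0.03 m and z of tray in the frame of pan below 0.005 m and angle between the x axis of tray and the x axis of pan, either way round below 0.25 rad and contact force between the fingers and tray below 0.2 N), for 0.3 s.
4. the narrow tare key is pressed with the empty tray on the pan (value of joint key_tare above 0.0035 m and x of tray in the frame of pan between -0.03 and 0.03 m and y of tray in the frame of pan between -0.03 and 0.03 m and z of tray in the frame of pan below 0.005 m and angle between the x axis of tray and the x axis of pan, either way round below 0.25 rad and horizontal distance between each of cake1, cake2, cake3, cake4 and tray above 0.12 m), for 0.05 s.
5. every round cake stands upright in the tray on the pan, let go (x of tray in the frame of pan between -0.03 and 0.03 m and y of tray in the frame of pan between -0.03 and 0.03 m and z of tray in the frame of pan below 0.005 m and angle between the x axis of tray and the x axis of pan, either way round below 0.25 rad and x of cake1 in the frame of tray between -0.075 and 0.075 m and y of cake1 in the frame of tray between -0.1 and 0.1 m and z of cake1 in the frame of tray between -0.002 and 0.01 m and angle between each of cake1, cake2, cake3, cake4's own z axis and vertical below 0.2 rad and x of cake2 in the frame of tray between -0.075 and 0.075 m and y of cake2 in the frame of tray between -0.1 and 0.1 m and z of cake2 in the frame of tray between -0.002 and 0.01 m and x of cake3 in the frame of tray between -0.075 and 0.075 m and y of cake3 in the frame of tray between -0.1 and 0.1 m and z of cake3 in the frame of tray between -0.002 and 0.01 m and x of cake4 in the frame of tray between -0.075 and 0.075 m and y of cake4 in the frame of tray between -0.1 and 0.1 m and z of cake4 in the frame of tray between -0.002 and 0.01 m and contact force between the fingers and cake1 below 0.2 N and contact force between the fingers and cake2 below 0.2 N and contact force between the fingers and cake3 below 0.2 N and contact force between the fingers and cake4 below 0.2 N), for 0.3 s.
6. the wide label key is pressed with every round cake in the tray on the pan (value of joint key_label above 0.0035 m and x of tray in the frame of pan between -0.03 and 0.03 m and y of tray in the frame of pan between -0.03 and 0.03 m and z of tray in the frame of pan below 0.005 m and angle between the x axis of tray and the x axis of pan, either way round below 0.25 rad and x of cake1 in the frame of tray between -0.075 and 0.075 m and y of cake1 in the frame of tray between -0.1 and 0.1 m and z of cake1 in the frame of tray between -0.002 and 0.01 m and angle between each of cake1, cake2, cake3, cake4's own z axis and vertical below 0.2 rad and x of cake2 in the frame of tray between -0.075 and 0.075 m and y of cake2 in the frame of tray between -0.1 and 0.1 m and z of cake2 in the frame of tray between -0.002 and 0.01 m and x of cake3 in the frame of tray between -0.075 and 0.075 m and y of cake3 in the frame of tray between -0.1 and 0.1 m and z of cake3 in the frame of tray between -0.002 and 0.01 m and x of cake4 in the frame of tray between -0.075 and 0.075 m and y of cake4 in the frame of tray between -0.1 and 0.1 m and z of cake4 in the frame of tray between -0.002 and 0.01 m), for 0.05 s.
At the end, for the whole second after the job is handed in: The tray stands flat on the cork mat, its centre within 40 mm of the mat's, let go and at rest, with every round cake that is present standing upright (within 0.2 rad) on the tray's floor inside its rim (horizontal distance between tray and mat below 0.04 m and z of tray in the frame of mat below 0.008 m and angle between tray's own z axis and vertical below 0.05 rad and x of cake1 in the frame of tray between -0.075 and 0.075 m and y of cake1 in the frame of tray between -0.1 and 0.1 m and z of cake1 in the frame of tray between -0.002 and 0.01 m and angle between each of cake1, cake2, cake3, cake4's own z axis and vertical below 0.2 rad and x of cake2 in the frame of tray between -0.075 and 0.075 m and y of cake2 in the frame of tray between -0.1 and 0.1 m and z of cake2 in the frame of tray between -0.002 and 0.01 m and x of cake3 in the frame of tray between -0.075 and 0.075 m and y of cake3 in the frame of tray between -0.1 and 0.1 m and z of cake3 in the frame of tray between -0.002 and 0.01 m and x of cake4 in the frame of tray between -0.075 and 0.075 m and y of cake4 in the frame of tray between -0.1 and 0.1 m and z of cake4 in the frame of tray between -0.002 and 0.01 m and contact force between the fingers and tray below 0.2 N and linear speed of each of tray, cake1, cake2, cake3, cake4 below 0.02 m/s); the robot touches nothing.
It fails at once if a round cake is crushed: the fingers' contact forces on it exceed 25 N (contact force between the fingers and cake1 above 25 N or contact force between the fingers and cake2 above 25 N or contact force between the fingers and cake3 above 25 N or contact force between the fingers and cake4 above 25 N).
It fails at once if the diamond cancel key is pressed, or two keys are down at once (value of joint key_void above 0.0025 m or value of joint each of key_wake, key_zero above 0.002 m or value of joint each of key_wake, key_tare above 0.002 m or value of joint each of key_wake, key_void above 0.002 m or value of joint each of key_wake, key_label above 0.002 m or value of joint each of key_zero, key_tare above 0.002 m or value of joint each of key_zero, key_void above 0.002 m or value of joint each of key_zero, key_label above 0.002 m or value of joint each of key_tare, key_void above 0.002 m or value of joint each of key_tare, key_label above 0.002 m or value of joint each of key_void, key_label above 0.002 m).
It fails at once if the wake or zero key is pressed with the tray on the pan, or the tare key with the tray off the pan or a round cake on the tray ((value of joint any of key_wake, key_zero above 0.0035 m and horizontal distance between tray and pan below 0.1 m) or (value of joint key_tare above 0.0035 m and horizontal distance between tray and pan above 0.06 m) or (value of joint key_tare above 0.0035 m and horizontal distance between any of cake1, cake2, cake3, cake4 and tray below 0.09 m)).
It fails at once if the label key is pressed while a round cake is off the tray (value of joint key_label above 0.0035 m and horizontal distance between any of cake1, cake2, cake3, cake4 and tray above 0.14 m).
It fails at once if a square cake is handled: the fingers touch it with more than 3 N, or it ends up more than 60 mm from its place (contact force between the fingers and square1 above 3 N or contact force between the fingers and square2 above 3 N or distance of any of square1, square2 from where it was at the start of the episode above 0.06 m).
Of cake1, cake2, cake3, cake4 only 2 to 4 are there at a start; the rules pass over those that are not, and their reading is None.
At some moment in a run one of cake1, cake2, cake3, cake4 may be knocked a few centimetres aside while the robot is not near it.
It also fails if it takes over 210 s, if anything falls off the work surface, if the arm or the gripper's body presses on something with over 40 N, if the wrist force passes 120 N, or if a joint passes its speed limit or range.

## Robot

A 7-joint arm with a two-finger parallel gripper is mounted at the origin on the work surface. World frame = base frame: x ahead of the robot, y to its left, z up, the work surface at z = 0. Lengths are in m, angles in degrees, forces in N, time in s.
With the tool pointing down it reaches from about 0.35 to 0.9 m from the base axis. Payload 19.9 kg.
Tool frame: the origin (TCP) lies at the very end of the fingers, on their centre line; the grasp point (between the pads) lies r.hold_point_z behind it (r.hold_point_z is the distance from the TCP to the grasp point, in m); z points along the fingers, y is the direction in which the jaws open and shut (so a half turn about z gives the same grasp; the last joint's range is limited). The gripper opens to 94 mm and grips with 3 to 60 N. Pads are 16 mm wide; open, the fingers measure 119 mm over their backs; the gripper's body (75 mm by 177 mm) begins 78 mm behind the grasp point.
Start: joints at [-2.378, 23.915, -0.59, 92.452, 0.269, 63.638, -3.037], TCP at [0.625, 0, 0.205] pointing down, gripper open.
Joint ranges: [-161.28, 161.28], [-22.2, 115.67], [-73.04, 71.86], [3.21, 147.25], [-68.34, 248.33], [10.77, 114.83], [-161.83, 161.83]. Speed limits (degrees/s): [108.29, 108.29, 136.94, 136.94, 172.46, 172.46, 172.46].

## Interface

Orientations are given as a 3x3 rotation matrix whose columns are the frame's x, y, z axes.
In Python, from cell import r, imaging, ticket, nets gives the robot as it stands.
- The arm moves only by the tool jog_arm, never from a script. Its argument "commands" is a list of rows, each an object with "delta_pos": the shift along the tool's x, y, z in cm, a list of three; "twist": the turn about the tool's z in degrees; "jaw": the closure, from 0 (fully open) to 1 (shut). A call has exactly 10 rows; each row is the pose to reach, as a shift and turn from the pose measured when the call began, along the tool's axes at that moment; what a row does not reach only later rows make up. A row lasts 1/10 s, in which the tool goes at most 50 mm and 8.59 degrees, less where a joint would pass 70% of its speed; a pose out of reach is approached as far as the arm can. A call with a gripper value outside its range is refused whole. The fingers move at their own pace and stop on an object; "force" is the grip in N (left out, the last holds). Time passes only in rows, so rows that repeat a pose let the fingers close, or fill a call up. It gives the time, the measured TCP pose, the force and the opening at its end, in the units of the state.
- r.sense(): the state, without advancing time (a new reading comes with each control period).
- imaging.capture(name): name is "scene" or "side" or "wrist"; returns (picture, depth): 480x640x3 uint8, blue, green, red; 480x640 float32, m along the optical axis (not along the pixel's ray), 0 where there is no reading.
- imaging.get_calibration(name): a dict with "fovy" (degrees; the focal length in pixels is half the picture's height over the tangent of half this angle, whatever the lens; pixels are square), "cx", "cy" (the principal point, pixels), "pose" (4x4, takes a point from camera to world coordinates); the wrist camera has in their place "T_tool_cam" (4x4, takes a point from camera to tool coordinates, whose origin is the TCP and whose axes are the flange's). Camera axes: x right, y up, looking along -z (the intrinsics and any distortion apply to the point x, -y, -z); pixel columns grow to the right and rows downward; lengths in m; the calibration is good to about 2 mm. A picture is of the moment at which its call begins: read the wrist's pose just before it. get_calibration takes no time and is no camera call.
- ticket.job_done(): hands the job in, once; it reports no verdict.
Trained networks look in the newest picture that a camera, given by its name, has taken for a name from the list of things; names that differ only in an ending like _2 or _b are one class to them, and where a whole thing is asked for, a point or a joint stands for the part that bears it (a point fixed in the world has none). Each returns a list of dicts, best first, with "conf" (0 to 1); they miss things now and then, are a little off and sometimes report something else, mostly with a low value. They report only what shows in the picture. A call takes as long as a camera call. They do not tell look-alikes from the thing itself.
- nets.boxes_of(camera, query): "at" ([row, column] in pixels, amid what is visible of it).
The state is a dict: "time_s": time; "joints": joint angles; "dq": joint speeds; "tau": joint torques, N m; "tcp_pos": TCP position; "tcp_rot": TCP orientation; "force": force on the tool from outside, world axes, zero at the start; "ft_torque": the same for the moment, N m; "finger_gap": finger opening in m.
Only numpy, scipy, OpenCV 4.12 (cv2) and the standard library are available. Lean on these libraries where they do the work, as an engineer would, in place of code of your own. Each camera call takes 0.05 s, during which the arm holds its last target.

## Working session

There is one attempt and no reset: what is moved stays moved. The work goes in short steps, Python scripts to look and compute and a tool call to move; the robot and the scene stay as the last step left them, time stands still between calls to the robot, and variables do not carry over. Pictures are saved under pics/ and viewed, and the job is handed in when it is done.

Besides the shell and the picture viewer there is one more tool, called after ">>>" as name(argument=value, ...), one argument or row to a line, values as JSON. jog_arm: Moves the arm, as the interface text tells. Its arguments: {"type":"object","properties":{"commands":{"type":"array","items":{"type":"object","properties":{"delta_pos":{"type":"array","items":{"type":"number"}},"twist":{"type":"number"},"jaw":{"type":"number"}}}},"force":{"type":"number"}},"required":["commands"]}

```bash
ls; mkdir -p pics
python3 - <<'E'
from cell import r, imaging, ticket, nets
import cv2
s=r.sense(); print({k:(v.tolist() if hasattr(v,'tolist') else v) for k,v in s.items()}); print(r.hold_point_z)
for n in ["scene","side","wrist"]:
    p,d=imaging.capture(n); cv2.imwrite(f"pics/{n}0.png",p)
    print(n,imaging.get_calibration(n))
E
```

```text
pics
{'time_s': 0.0, 'joints': [-2.375728389979096, 23.94589224356933, -0.5900534092010342, 92.48371606127392, 0.26550759080053926, 63.63809002805884, -3.036496989123751], 'dq': [0.08171351245841525, -0.020379919184941506, -0.13825569035529103, -0.017278243297359067, -0.03677784250774013, -0.026255722018411008, 0.06616236303154004], 'tau': [0.0035289501829538494, -85.12623310089111, 0.6403136998414993, -42.59915471076965, -0.04875778569839895, 0.018751040333881974, 0.00017327220575680258], 'tcp_pos': [0.6246394469195893, -1.753208268602013e-05, 0.20486193780901063], 'tcp_rot': [[5.8024009709651484e-05, 0.9999993283934226, -0.0011575171348685064], [0.9999999978275532, -5.8060171829911604e-05, -3.120753171970391e-05], [-3.1274716404266184e-05, -0.001157515321567703, -0.9999993295898616]], 'force': [-0.07500036473669737, 0.035013370745772175, -0.040267742086060584], 'ft_torque': [0.00401706884833245, -0.041133581092389536, 0.05491369391069657], 'finger_gap': 0.09391132028045016}
0.0188
scene {'fovy': 55.015818251578125, 'cx': 319.66041766270814, 'cy': 242.43465869670132, 'pose': array([
[... 317 characters left out ...]
4603, 'pose': array([[-0.97091027,  0.14570132, -0.19001152,  0.21327721],
       [-0.23837445, -0.6630689 ,  0.7095895 ,  0.92009835],
       [-0.02260261,  0.73424162,  0.67851188,  0.92306321],
       [ 0.        ,  0.        ,  0.        ,  1.        ]])}
wrist {'fovy': 69.78627157680504, 'cx': 319.0517681471598, 'cy': 240.92122923092134, 'T_tool_cam': array([[-6.95951318e-05,  9.63164077e-01,  2.68914402e-01,
         7.71465899e-02],
       [ 9.99999970e-01,  3.42527281e-06,  2.46532092e-04,
        -3.93427635e-04],
       [ 2.36529749e-04,  2.68914411e-01, -9.63164048e-01,
        -1.80132472e-01],
       [ 0.00000000e+00,  0.00000000e+00,  0.00000000e+00,
         1.00000000e+00]])}
```

View pics/scene0.png

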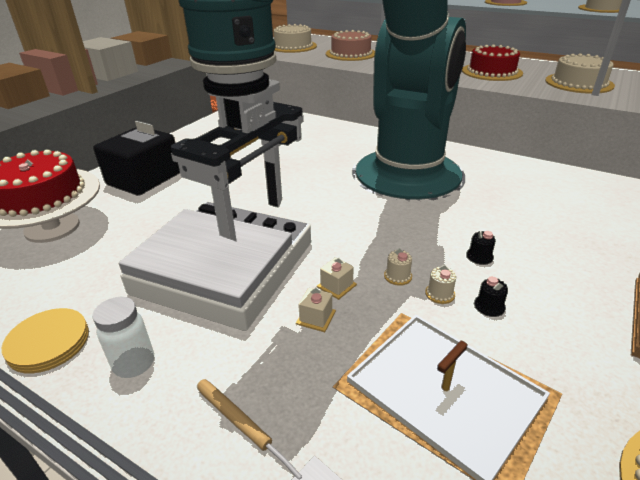

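View pics/side0.png

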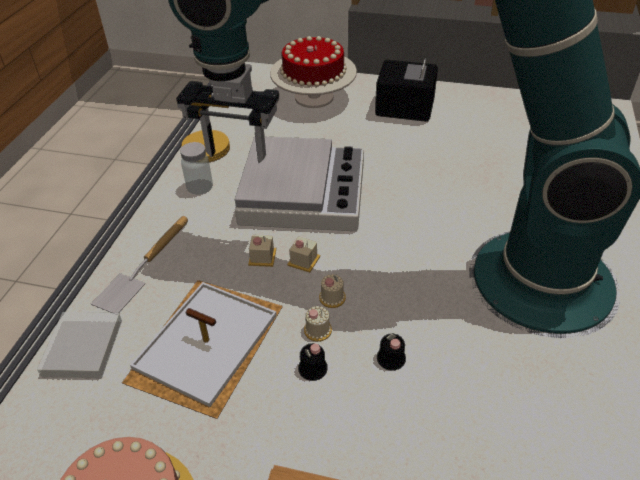

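View pics/wrist0.png

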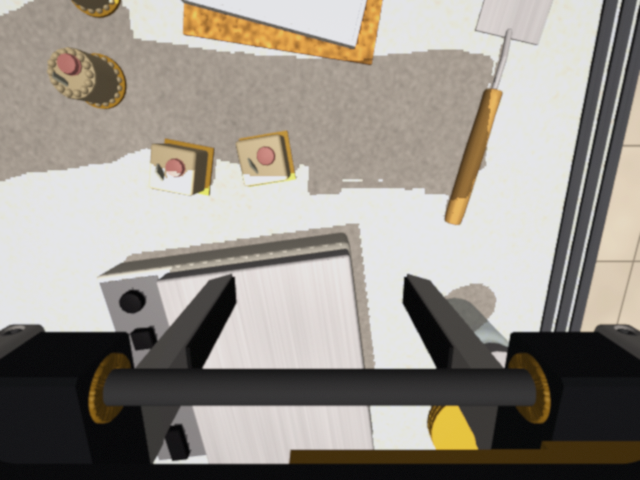

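```bash
cat > h.py <<'E'
from cell import r, imaging, ticket, nets
import numpy as np, cv2
def cam(n,s=None):
    c=imaging.get_calibration(n); f=240/np.tan(np.radians(c["fovy"])/2)
    if n=="wrist":
        s=s or r.sense(); T=np.eye(4); T[:3,:3]=s["tcp_rot"]; T[:3,3]=s["tcp_pos"]; P=T@c["T_tool_cam"]
    else: P=c["pose"]
    return f,c["cx"],c["cy"],P
def cloud(n):
    s=r.sense(); p,d=imaging.capture(n); f,cx,cy,P=cam(n,s)
    v,u=np.mgrid[0:480,0:640]
    X=np.stack([(u-cx)/f*d,-(v-cy)/f*d,-d],-1)@P[:3,:3].T+P[:3,3]
    X[d<=0]=np.nan
    return p,d,X
def atplane(n,uv,z,s=None):
    f,cx,cy,P=cam(n,s); uv=np.atleast_2d(np.asarray(uv,float))
    D=np.stack([(uv[:,0]-cx)/f,-(uv[:,1]-cy)/f,-np.ones(len(uv))],-1)@P[:3,:3].T
    return P[:3,3]+D*((z-P[2,3])/D[:,2])[:,None]
def proj(n,X,s=None):
    f,cx,cy,P=cam(n,s); q=(np.atleast_2d(X)-P[:3,3])@P[:3,:3]
    return np.stack([cx+f*q[:,0]/-q[:,2],cy-f*q[:,1]/-q[:,2]],-1)
E
python3 - <<'E'
from h import *
C={}
for n in ["scene","side","wrist"]:
    p,d,X=cloud(n); C[n]=X; np.save(f"pics/{n}.npy",X); cv2.imwrite(f"pics/{n}1.png",p)
def rep(n,name,m):
    Q=X_[m]
    print(n,name,len(Q),Q.mean(0).round(4), cv2.minAreaRect(Q[:,:2].astype(np.float32)*1000))
for n in C:
    X_=C[n]
    z=X_[...,2]
    def blobs(zl,zh,minn):
        m=((z>zl)&(z<zh)&(X_[...,0]>.2)&(X_[...,0]<1)).astype(np.uint8)
        k,l,st,c=cv2.connectedComponentsWithStats(m)
        for i in range(1,k):
            if st[i,4]>minn: print(n,(zl,zh),c[i].round(),end=' '); rep(n,'',l==i)
    blobs(.070,.082,800); blobs(.041,.049,60)
    print(np.nanmedian(z[(z>-.02)&(z<.002)]))
for n in ["scene","side"]:
    for q in ["cake1","cake4","square1","tray","mat","scale","key_wake_top","key_zero_top","key_tare_top","key_void_top","key_label_top"]:
        print(n,q,[(b["at"],round(b["conf"],2)) for b in nets.boxes_of(n,q)][:6])
E
```

```text
scene (0.07, 0.082) [207. 253.] scene  8559 [ 0.5879 -0.141   0.0749] ((575.5257568359375, -151.01876831054688), (192.2602996826172, 241.72921752929688), 7.915846824645996)
scene (0.041, 0.049) [ 47. 136.] scene  312 [ 0.3623 -0.9481  0.045 ] ((351.44512939453125, -948.1907958984375), (13.89519214630127, 301.5569152832031), 89.48670196533203)
scene (0.041, 0.049) [138. 173.] scene  221 [ 0.3967 -0.5382  0.0449] ((400.0888977050781, -542.3023071289062), (86.56029510498047, 176.8507843017578), 45.561405181884766)
scene (0.041, 0.049) [222. 284.] scene  1026 [ 0.6127 -0.0897  0.0457] ((588.7945556640625, -83.21475219726562), (183.51937866210938, 362.3021240234375), 55.37856674194336)
scene (0.041, 0.049) [483. 240.] scene  196 [0.2734 0.2585 0.0456] ((269.57818603515625, 257.2518005371094), (41.9887809753418, 37.47112274169922), 75.4897232055664)
scene (0.041, 0.049) [399. 259.] scene  218 [0.4072 0.1441 0.0457] ((402.621337890625, 144.08131408691406), (38.9223518371582, 41.25703430175781), 24.22018051147461)
scene (0.041, 0.049) [336. 269.] scene  325 [0.4854 0.0597 0.0448] ((480.79394
[... 4664 characters left out ...]
o_top []
scene key_tare_top []
scene key_void_top [([310.9, 315.4], 0.41)]
scene key_label_top []
side cake1 [([354.1, 395.9], 0.94), ([290.3, 331.2], 0.78), ([364.5, 311.6], 0.77), ([326.0, 316.6], 0.62)]
side cake4 [([354.1, 395.9], 0.94), ([290.3, 331.2], 0.78), ([364.5, 311.6], 0.77), ([326.0, 316.6], 0.62)]
side square1 [([252.7, 300.4], 0.81)]
side tray [([344.4, 206.3], 0.66)]
side mat [([399.8, 192.1], 0.61), ([341.7, 204.8], 0.37)]
side scale [([183.3, 301.0], 0.86), ([255.1, 301.1], 0.18)]
side key_wake_top [([202.2, 342.3], 0.67)]
side key_zero_top [([189.5, 345.8], 0.41), ([178.9, 341.3], 0.31)]
side key_tare_top [([176.9, 344.4], 0.43)]
side key_void_top []
side key_label_top []
```

Run:
```python
from h import *
C={n:np.load(f"pics/{n}.npy") for n in ["scene","side","wrist"]}
I={n:cv2.imread(f"pics/{n}1.png") for n in C}
def roi(X,a,b,c,d): return (X[...,0]>a)&(X[...,0]<b)&(X[...,1]>c)&(X[...,1]<d)
for n in C:
    X=C[n]; z=X[...,2]
    m=roi(X,.5,.85,.15,.5)&(z>.060)&(z<.085)
    if m.sum()>20: print(n,'bar',m.sum(),X[m].mean(0),cv2.minAreaRect(X[m][:,:2].astype(np.float32)*1000),np.percentile(X[m][:,2],[2,98]))
    g=I[n].astype(int).max(-1)
    # mat: brown on z~3mm; tray white
    hsv=cv2.cvtColor(I[n],cv2.COLOR_BGR2HSV)
    m=roi(X,.45,.9,.1,.6)&(z>-.006)&(z<.012)&(hsv[...,1]>120)&(hsv[...,0]<25)
    m=cv2.morphologyEx(m.astype(np.uint8),cv2.MORPH_OPEN,np.ones((3,3)))
    k,l,st,c=cv2.connectedComponentsWithStats(m)
    for i in range(1,k):
        if st[i,4]>300: print(n,'mat',st[i,4],cv2.minAreaRect(X[l==i][:,:2].astype(np.float32)*1000))
    m=roi(X,.45,.9,.1,.6)&(z>.0085)&(z<.022)
    k,l,st,c=cv2.connectedComponentsWithStats(m.astype(np.uint8))
    for i in range(1,k):
        if st[i,4]>60: print(n,'rim',st[i,4],cv2.minAreaRect(X[l==i][:,:2].astype(np.float32)*1000))
    m=roi(X,.4,.56,-.32,.02)&(z>.045)&(z<.068)&(g<75)
    k,l,st,c=cv2.connectedComponentsWithStats(m.astype(np.uint8))
    for i in range(1,k):
        if st[i,4]>15: print(n,'key',st[i,4],c[i].round(),X[l==i].mean(0).round(4),cv2.minAreaRect(X[l==i][:,:2].astype(np.float32)*1000))
for n,b in [("scene",(180,190,320,320)),("side",(220,120,380,240))]:
    cv2.imwrite(f"pics/{n}_key.png",cv2.resize(I[n][b[1]:b[3],b[0]:b[2]],None,fx=4,fy=4,interpolation=cv2.INTER_CUBIC))
```

```text
scene bar 415 [0.6058428  0.29886647 0.07748294] ((601.9274291992188, 298.58251953125), (12.138676643371582, 61.0275764465332), 76.2068099975586) [0.06605077 0.080861  ]
scene mat 381 ((548.7091064453125, 184.0362091064453), (15.586078643798828, 117.11368560791016), 78.78974151611328)
scene mat 898 ((680.696533203125, 224.9610595703125), (135.3570098876953, 27.932443618774414), 72.74948120117188)
scene mat 1798 ((610.5938110351562, 417.664794921875), (26.47829818725586, 173.98861694335938), 80.29621124267578)
scene mat 660 ((582.5224609375, 527.7047729492188), (19.66358757019043, 80.16901397705078), 85.1789321899414)
scene rim 2638 ((600.3409423828125, 298.3704528808594), (221.02052307128906, 174.19207763671875), 76.3807144165039)
scene rim 62 ((603.6725463867188, 296.57501220703125), (14.635746002197266, 7.431661128997803), 76.35672760009766)
scene rim 575 ((800.7097778320312, 139.25689697265625), (81.81785583496094, 17.78054428100586), 76.954345703125)
scene key 121 [207. 209.] [ 0.4584 -0.2606  0.0583] ((454.58819580078125, -259.55987548828125), (22.768428802490234, 39.16688537597
[... 2452 characters left out ...]
125, 139.70196533203125), (83.52887725830078, 18.040666580200195), 78.54485321044922)
wrist key 222 [210. 269.] [ 0.5156 -0.0415  0.0638] ((515.4053344726562, -41.56444549560547), (89.36324310302734, 1.1302669048309326), 8.190990447998047)
wrist key 475 [132. 301.] [ 0.431  -0.0783  0.0596] ((425.8661193847656, -81.0092544555664), (31.432979583740234, 22.702539443969727), 25.05426597595215)
wrist key 491 [143. 338.] [ 0.4367 -0.1214  0.0593] ((433.17388916015625, -126.03479766845703), (29.105083465576172, 28.03200912475586), 7.603872776031494)
wrist key 646 [177. 442.] [ 0.4572 -0.2598  0.0592] ((452.709228515625, -261.80908203125), (26.85323715209961, 44.312034606933594), 6.432528972625732)
```

View pics/side_key.png

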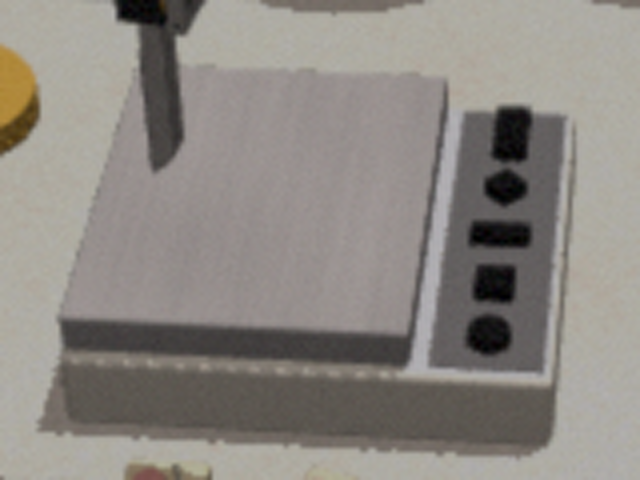

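>>> jog_arm(
  commands=[
    {"delta_pos": [-1.5,-4,0],"twist": -4,"jaw": 1},
    {"delta_pos": [-3,-8,0],"twist": -8,"jaw": 1},
    {"delta_pos": [-4.5,-12,0],"twist": -8,"jaw": 1},
    {"delta_pos": [-6.1,-16,0],"twist": -8,"jaw": 1},
    {"delta_pos": [-7.6,-19.4,0],"twist": -8,"jaw": 1},
    {"delta_pos": [-7.6,-19.4,3],"twist": -8,"jaw": 1},
    {"delta_pos": [-7.6,-19.4,7],"twist": -8,"jaw": 1},
    {"delta_pos": [-7.6,-19.4,11],"twist": -8,"jaw": 1},
    {"delta_pos": [-7.6,-19.4,12],"twist": -8,"jaw": 1},
    {"delta_pos": [-7.6,-19.4,12],"twist": -8,"jaw": 1},
  ],
)

```text
time_s: 2.4
tcp_pos: [0.4304, -0.0759, 0.0849]
tcp_rot: [[-0.139, 0.99, -0.003], [0.99, 0.139, 0.0], [0.001, -0.002, -1.0]]
force: [0.2, -0.5, 1.1]
finger_gap: 0.0177
```

Run:
```python
from h import *
I=[]
for n in ["wrist","side"]:
    p,d,X=cloud(n); 
    if n=="side": p=cv2.resize(p[120:240,260:420],(640,480),interpolation=cv2.INTER_CUBIC)
    cv2.imwrite(f"pics/{n}2.png",p)
print(r.sense()["finger_gap"])
```

```text
0.009693619031327969
```

View pics/wrist2.png

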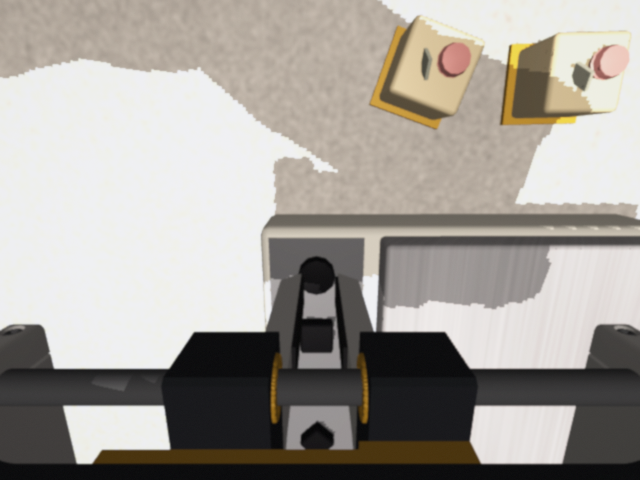

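View pics/side2.png

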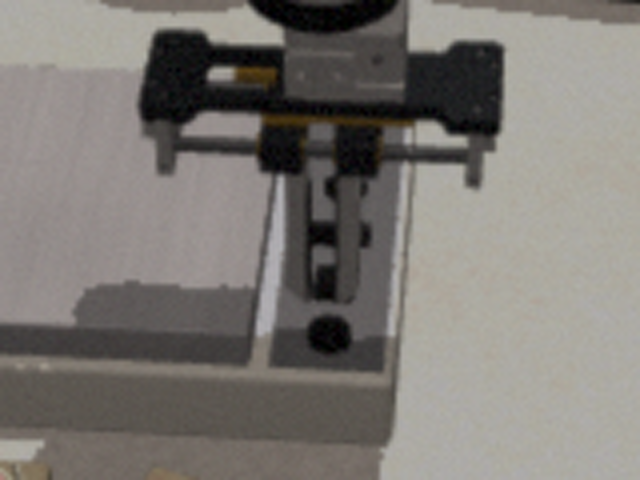

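Run:
```python
from h import *
s=r.sense(); t=s["tcp_pos"]; print(t)
print(proj("wrist",[[t[0],t[1],.06],t],s), atplane("wrist",[[317,273],[317,331],[318,434]],.06,s))
```

```text
[ 0.43184745 -0.0760767   0.08680332]
[[319.94757915 270.1891589 ]
 [320.11426104 286.86189167]] [[ 0.43024433 -0.07823659  0.06      ]
 [ 0.43597533 -0.11949338  0.06      ]
 [ 0.44846494 -0.20402311  0.06      ]]
```

>>> jog_arm(
  commands=[
    {"delta_pos": [0,-0.1,0.5],"twist": 0,"jaw": 1},
    {"delta_pos": [0,-0.1,1.0],"twist": 0,"jaw": 1},
    {"delta_pos": [0,-0.1,1.5],"twist": 0,"jaw": 1},
    {"delta_pos": [0,-0.1,1.9],"twist": 0,"jaw": 1},
    {"delta_pos": [0,-0.1,2.2],"twist": 0,"jaw": 1},
    {"delta_pos": [0,-0.1,2.5],"twist": 0,"jaw": 1},
    {"delta_pos": [0,-0.1,2.7],"twist": 0,"jaw": 1},
    {"delta_pos": [0,-0.1,2.9],"twist": 0,"jaw": 1},
    {"delta_pos": [0,-0.1,3.1],"twist": 0,"jaw": 1},
    {"delta_pos": [0,-0.1,3.1],"twist": 0,"jaw": 1},
  ],
)

```text
time_s: 3.5
tcp_pos: [0.4308, -0.0762, 0.0557]
tcp_rot: [[-0.139, 0.99, 0.001], [0.99, 0.139, -0.0], [-0.0, 0.001, -1.0]]
force: [-1.4, 0.6, 3.7]
finger_gap: 0.0002
```

>>> jog_arm(
  commands=[
    {"delta_pos": [0,0,0.1],"twist": 0,"jaw": 1},
    {"delta_pos": [0,0,0.15],"twist": 0,"jaw": 1},
    {"delta_pos": [0,0,0.2],"twist": 0,"jaw": 1},
    {"delta_pos": [0,0,0.2],"twist": 0,"jaw": 1},
    {"delta_pos": [0,0,0.2],"twist": 0,"jaw": 1},
    {"delta_pos": [0,0,0.2],"twist": 0,"jaw": 1},
    {"delta_pos": [0,0,0.2],"twist": 0,"jaw": 1},
    {"delta_pos": [0,0,0.2],"twist": 0,"jaw": 1},
    {"delta_pos": [0,0,0.2],"twist": 0,"jaw": 1},
    {"delta_pos": [0,0,0.2],"twist": 0,"jaw": 1},
  ],
)

```text
time_s: 4.5
tcp_pos: [0.431, -0.0762, 0.0546]
tcp_rot: [[-0.139, 0.99, 0.001], [0.99, 0.139, -0.0], [-0.0, 0.001, -1.0]]
force: [-9.3, 1.6, 31.3]
finger_gap: 0.0006
```

Run:
```python
from h import *
for n in ["wrist","side"]:
    p,d,X=cloud(n); 
    if n=="side": p=cv2.resize(p[120:240,260:420],(640,480),interpolation=cv2.INTER_CUBIC)
    cv2.imwrite(f"pics/{n}3.png",p)
s=r.sense();print(s["finger_gap"],s["tcp_pos"],s["force"])
```

```text
0.0006412516692661911 [ 0.43096073 -0.0762517   0.0545971 ] [-10.06515329   1.5424159   31.31460959]
```

View pics/wrist3.png

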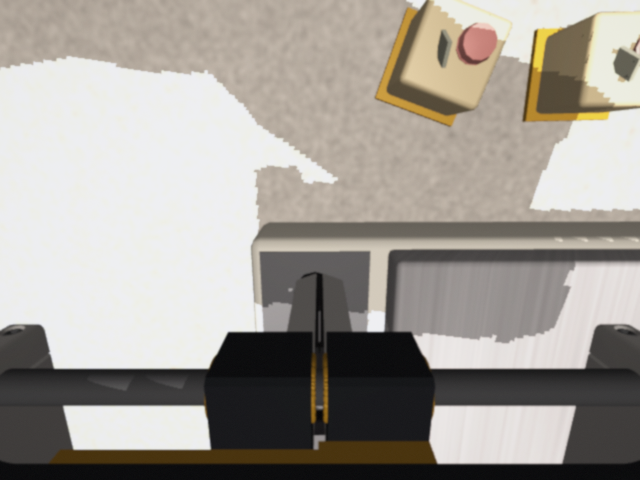

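View pics/side3.png

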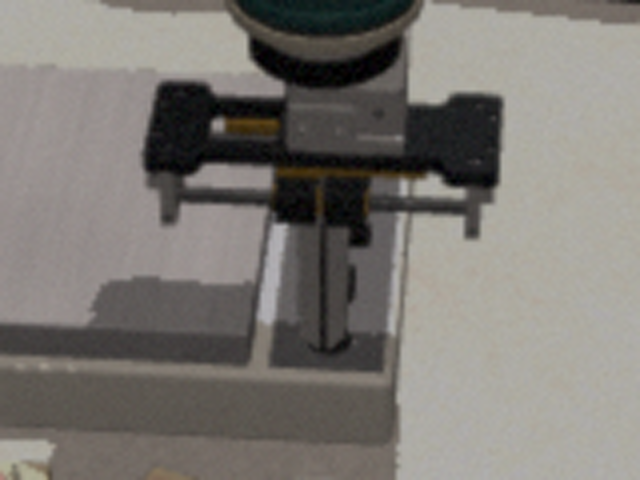

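>>> jog_arm(
  commands=[
    {"delta_pos": [0,0,-1],"twist": 0,"jaw": 1},
    {"delta_pos": [0,0,-2],"twist": 0,"jaw": 1},
    {"delta_pos": [0,0,-2.5],"twist": 0,"jaw": 1},
    {"delta_pos": [-1.5,0,-2.5],"twist": 0,"jaw": 1},
    {"delta_pos": [-3,0,-2.5],"twist": 0,"jaw": 1},
    {"delta_pos": [-4.4,0,-2.5],"twist": 0,"jaw": 1},
    {"delta_pos": [-4.4,0,-2.0],"twist": 0,"jaw": 1},
    {"delta_pos": [-4.4,0,-1.5],"twist": 0,"jaw": 1},
    {"delta_pos": [-4.4,0,-1.5],"twist": 0,"jaw": 1},
    {"delta_pos": [-4.4,0,-1.5],"twist": 0,"jaw": 1},
  ],
)

```text
time_s: 5.6
tcp_pos: [0.4369, -0.1192, 0.0694]
tcp_rot: [[-0.14, 0.99, 0.001], [0.99, 0.14, 0.0], [-0.0, 0.001, -1.0]]
force: [-0.6, -0.2, 0.7]
finger_gap: 0.0006
```

>>> jog_arm(
  commands=[
    {"delta_pos": [0,0,0.4],"twist": 0,"jaw": 1},
    {"delta_pos": [0,0,0.8],"twist": 0,"jaw": 1},
    {"delta_pos": [0,0,1.0],"twist": 0,"jaw": 1},
    {"delta_pos": [0,0,1.2],"twist": 0,"jaw": 1},
    {"delta_pos": [0,0,1.35],"twist": 0,"jaw": 1},
    {"delta_pos": [0,0,1.45],"twist": 0,"jaw": 1},
    {"delta_pos": [0,0,1.45],"twist": 0,"jaw": 1},
    {"delta_pos": [0,0,1.45],"twist": 0,"jaw": 1},
    {"delta_pos": [0,0,1.45],"twist": 0,"jaw": 1},
    {"delta_pos": [0,0,1.45],"twist": 0,"jaw": 1},
  ],
)

```text
time_s: 6.6
tcp_pos: [0.4369, -0.119, 0.0552]
tcp_rot: [[-0.14, 0.99, 0.001], [0.99, 0.14, 0.0], [0.0, 0.001, -1.0]]
force: [-2.3, 2.7, 9.1]
finger_gap: 0.0003
```

Run:
```python
from h import *
for n in ["scene","side"]:
    p,d,X=cloud(n); cv2.imwrite(f"pics/{n}4.png",p); z=X[...,2]
    hsv=cv2.cvtColor(p,cv2.COLOR_BGR2HSV)
    roi=(X[...,0]>.45)&(X[...,0]<.77)&(X[...,1]>.13)&(X[...,1]<.47)
    m=roi&(z>-.004)&(z<.010)&(hsv[...,1]>110)&(hsv[...,0]>5)&(hsv[...,0]<25)
    m=cv2.morphologyEx(m.astype(np.uint8),cv2.MORPH_OPEN,np.ones((2,2)))>0
    k,l,st,c=cv2.connectedComponentsWithStats(m.astype(np.uint8))
    mm=np.isin(l,[i for i in range(1,k) if st[i,4]>150])
    v,u=np.nonzero(mm); q=atplane(n,np.c_[u,v],.003)
    print(n,cv2.minAreaRect(q[:,:2].astype(np.float32)*1000),len(q))
    m=roi&(z>.066)&(z<.085); Q=X[m]; print('bar',cv2.minAreaRect(Q[:,:2].astype(np.float32)*1000))
    m=roi&(z>.0085)&(z<.022); Q=X[m]; print('rim',cv2.minAreaRect(Q[:,:2].astype(np.float32)*1000))
    for i in range(k):
        if st[i,4]>150:print(st[i])
```

```text
scene ((602.474609375, 302.07354736328125), (257.6187438964844, 188.7468719482422), 81.6128158569336) 3496
bar ((601.8873291015625, 298.5346984863281), (12.145135879516602, 60.646095275878906), 76.07006072998047)
rim ((601.1045532226562, 298.14996337890625), (220.88919067382812, 173.45437622070312), 76.25096130371094)
[     0      0    640    480 303704]
[ 335  315  131  159 1651]
[ 495  376   67  104 1845]
side ((601.0120849609375, 303.36810302734375), (257.53485107421875, 188.2069091796875), 81.61729431152344) 2028
bar ((604.0966796875, 299.07110595703125), (14.735086441040039, 62.16416931152344), 76.8813705444336)
rim ((640.651611328125, 312.38116455078125), (267.2132263183594, 238.41871643066406), 76.51792907714844)
[     0      0    640    480 305085]
[226 290  57  24 247]
[ 124  329  146   90 1781]
```

View pics/scene4.png

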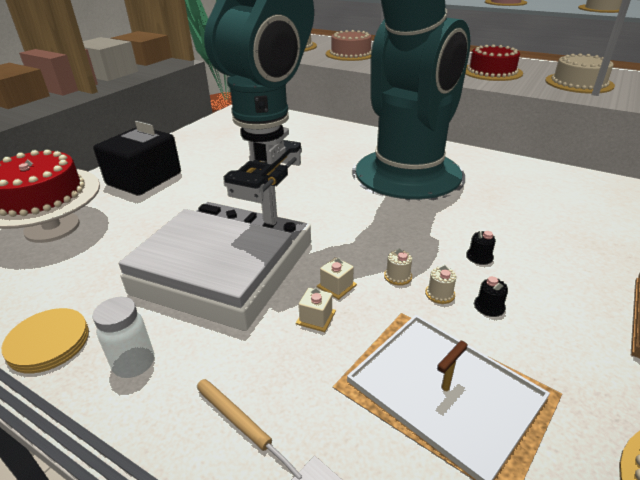

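>>> jog_arm(
  commands=[
    {"delta_pos": [0,0,-4.8],"twist": 0,"jaw": 0.3},
    {"delta_pos": [0,0,-9.6],"twist": 0,"jaw": 0.3},
    {"delta_pos": [2,1.1,-13],"twist": 0,"jaw": 0.3},
    {"delta_pos": [6,3.4,-14],"twist": -8,"jaw": 0.3},
    {"delta_pos": [10,5.7,-14],"twist": -16,"jaw": 0.3},
    {"delta_pos": [14,8,-14],"twist": -24,"jaw": 0.3},
    {"delta_pos": [18,10.3,-14],"twist": -32,"jaw": 0.3},
    {"delta_pos": [22,12.5,-14],"twist": -40,"jaw": 0.3},
    {"delta_pos": [26,14.8,-14],"twist": -48,"jaw": 0.3},
    {"delta_pos": [30,17.1,-14],"twist": -56,"jaw": 0.3},
  ],
)

```text
time_s: 7.7
tcp_pos: [0.5647, 0.2035, 0.1953]
tcp_rot: [[-0.901, 0.433, 0.001], [0.433, 0.901, 0.0], [-0.001, 0.001, -1.0]]
force: [1.4, -1.2, 0.1]
finger_gap: 0.0659
```

>>> jog_arm(
  commands=[
    {"delta_pos": [0.3,3.5,0],"twist": -6,"jaw": 0.3},
    {"delta_pos": [0.5,7,0],"twist": -12,"jaw": 0.3},
    {"delta_pos": [0.7,10.2,1],"twist": -12,"jaw": 0.3},
    {"delta_pos": [0.7,10.2,3],"twist": -12,"jaw": 0.3},
    {"delta_pos": [0.7,10.2,5],"twist": -12,"jaw": 0.3},
    {"delta_pos": [0.7,10.2,7],"twist": -12,"jaw": 0.3},
    {"delta_pos": [0.7,10.2,8],"twist": -12,"jaw": 0.3},
    {"delta_pos": [0.7,10.2,8.5],"twist": -12,"jaw": 0.3},
    {"delta_pos": [0.7,10.2,8.5],"twist": -12,"jaw": 0.3},
    {"delta_pos": [0.7,10.2,8.5],"twist": -12,"jaw": 0.3},
  ],
)

```text
time_s: 8.7
tcp_pos: [0.603, 0.2987, 0.1113]
tcp_rot: [[-0.972, 0.236, 0.002], [0.236, 0.972, 0.001], [-0.002, 0.001, -1.0]]
force: [0.1, -0.2, 1.1]
finger_gap: 0.0658
```

Run:
```python
from h import *
p,d,X=cloud("wrist"); cv2.imwrite("pics/wrist5.png",p)
s=r.sense(); print(s["tcp_pos"],s["tcp_rot"])
z=X[...,2]; m=(z>.066)&(z<.085)&(np.hypot(X[...,0]-.6025,X[...,1]-.2987)<.04); Q=X[m]; print('bar',len(Q),cv2.minAreaRect(Q[:,:2].astype(np.float32)*1000) if len(Q)>5 else 0)
```

```text
[0.60303288 0.29873028 0.11136704] [[-9.71731978e-01  2.36075280e-01  2.32924210e-03]
 [ 2.36077695e-01  9.71733838e-01  8.18587234e-04]
 [-2.07015516e-03  1.34532950e-03 -9.99996952e-01]]
bar 1558 ((600.9907836914062, 296.04852294921875), (11.717754364013672, 59.341060638427734), 76.53709411621094)
```

View pics/wrist5.png

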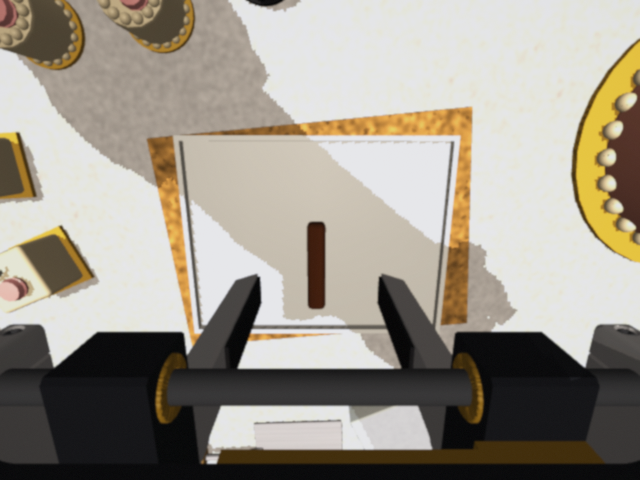

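>>> jog_arm(
  commands=[
    {"delta_pos": [0,-0.1,1.5],"twist": 0,"jaw": 0.3},
    {"delta_pos": [0,-0.1,3],"twist": 0,"jaw": 0.3},
    {"delta_pos": [0,-0.1,4.5],"twist": 0,"jaw": 0.3},
    {"delta_pos": [0,-0.1,5.3],"twist": 0,"jaw": 0.3},
    {"delta_pos": [0,-0.1,5.8],"twist": 0,"jaw": 0.3},
    {"delta_pos": [0,-0.1,5.8],"twist": 0,"jaw": 0.6},
    {"delta_pos": [0,-0.1,5.8],"twist": 0,"jaw": 1},
    {"delta_pos": [0,-0.1,5.8],"twist": 0,"jaw": 1},
    {"delta_pos": [0,-0.1,5.8],"twist": 0,"jaw": 1},
    {"delta_pos": [0,-0.1,5.8],"twist": 0,"jaw": 1},
  ],
  force=40,
)

```text
time_s: 9.75
tcp_pos: [0.6031, 0.2978, 0.0537]
tcp_rot: [[-0.972, 0.236, 0.003], [0.236, 0.972, 0.001], [-0.002, 0.002, -1.0]]
force: [-0.1, -0.3, 0.1]
finger_gap: 0.0291
```

>>> jog_arm(
  commands=[
    {"delta_pos": [0,0,0],"twist": 0,"jaw": 1},
    {"delta_pos": [0,0,0],"twist": 0,"jaw": 1},
    {"delta_pos": [0,0,0],"twist": 0,"jaw": 1},
    {"delta_pos": [0,0,0],"twist": 0,"jaw": 1},
    {"delta_pos": [0,0,-0.5],"twist": 0,"jaw": 1},
    {"delta_pos": [0,0,-1.5],"twist": 0,"jaw": 1},
    {"delta_pos": [0,0,-2.5],"twist": 0,"jaw": 1},
    {"delta_pos": [0,0,-3.5],"twist": 0,"jaw": 1},
    {"delta_pos": [0,0,-4],"twist": 0,"jaw": 1},
    {"delta_pos": [0,0,-4],"twist": 0,"jaw": 1},
  ],
)

```text
time_s: 10.75
tcp_pos: [0.6034, 0.2981, 0.0948]
tcp_rot: [[-0.972, 0.236, 0.004], [0.236, 0.972, 0.002], [-0.004, 0.003, -1.0]]
force: [0.1, -0.1, -2.7]
finger_gap: 0.0112
```

Run:
```python
from h import *
s=r.sense(); print(s["tcp_pos"],s["tcp_rot"],s["force"],s["finger_gap"])
p,d,X=cloud("side"); cv2.imwrite("pics/side6.png",p)
```

```text
[0.60339357 0.29805665 0.09482516] [[-0.97170998  0.2361414   0.0041163 ]
 [ 0.23614969  0.97171529  0.00165117]
 [-0.00360996  0.00257652 -0.99999016]] [ 0.13065043 -0.09643295 -2.72005953] 0.011226083417129213
```

View pics/side6.png

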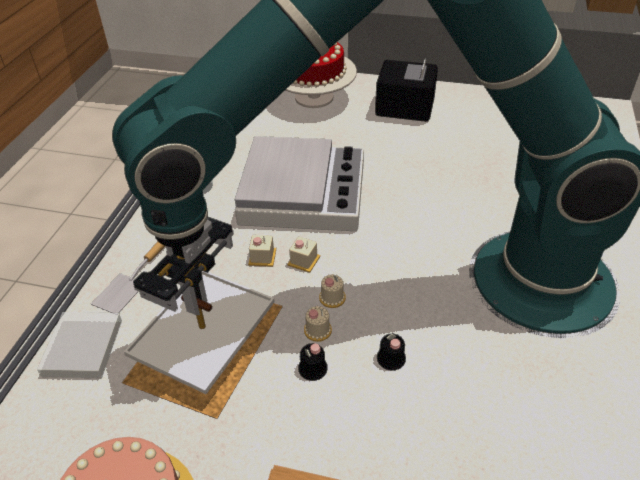

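>>> jog_arm(
  commands=[
    {"delta_pos": [0,0,-3],"twist": 0,"jaw": 1},
    {"delta_pos": [0,0,-7],"twist": 0,"jaw": 1},
    {"delta_pos": [-0.3,-1.5,-8.5],"twist": -2,"jaw": 1},
    {"delta_pos": [-0.7,-4,-8.5],"twist": -5,"jaw": 1},
    {"delta_pos": [-1.4,-8,-8.5],"twist": -8,"jaw": 1},
    {"delta_pos": [-2.2,-12,-8.5],"twist": -11,"jaw": 1},
    {"delta_pos": [-2.9,-16,-8.5],"twist": -14,"jaw": 1},
    {"delta_pos": [-3.6,-20,-8.5],"twist": -17,"jaw": 1},
    {"delta_pos": [-4.3,-24,-8.5],"twist": -19,"jaw": 1},
    {"delta_pos": [-5.1,-28,-8.5],"twist": -21,"jaw": 1},
  ],
)

```text
time_s: 11.8
tcp_pos: [0.5857, 0.012, 0.1783]
tcp_rot: [[-0.992, -0.129, 0.003], [-0.129, 0.992, 0.001], [-0.003, 0.001, -1.0]]
force: [1.3, -0.4, -2.7]
finger_gap: 0.0115
```

>>> jog_arm(
  commands=[
    {"delta_pos": [0.7,-4,0],"twist": -0.6,"jaw": 1},
    {"delta_pos": [1.5,-8,0],"twist": -0.6,"jaw": 1},
    {"delta_pos": [2.2,-12,0],"twist": -0.6,"jaw": 1},
    {"delta_pos": [2.7,-14.5,0],"twist": -0.6,"jaw": 1},
    {"delta_pos": [2.95,-16,0],"twist": -0.6,"jaw": 1},
    {"delta_pos": [2.95,-16,0],"twist": -0.6,"jaw": 1},
    {"delta_pos": [2.95,-16,1],"twist": -0.6,"jaw": 1},
    {"delta_pos": [2.95,-16,2],"twist": -0.6,"jaw": 1},
    {"delta_pos": [2.95,-16,3],"twist": -0.6,"jaw": 1},
    {"delta_pos": [2.95,-16,3],"twist": -0.6,"jaw": 1},
  ],
)

```text
time_s: 12.8
tcp_pos: [0.5764, -0.1494, 0.1461]
tcp_rot: [[-0.99, -0.141, 0.0], [-0.141, 0.99, 0.002], [-0.0, 0.002, -1.0]]
force: [-0.4, -0.5, -3.0]
finger_gap: 0.0117
```

Run:
```python
from h import *
s=r.sense(); print(s["tcp_pos"],s["tcp_rot"],s["force"],s["finger_gap"])
for n in ["scene","side"]:
    p,d,X=cloud(n); cv2.imwrite(f"pics/{n}7.png",p)
```

```text
[ 0.57638285 -0.1494287   0.14614421] [[-9.90024650e-01 -1.40894149e-01  1.75064107e-04]
 [-1.40893489e-01  9.90022588e-01  2.07354880e-03]
 [-4.65468314e-04  2.02819903e-03 -9.99997835e-01]] [-0.35507112 -0.52777804 -2.99502363] 0.01167957943046768
```

View pics/scene7.png

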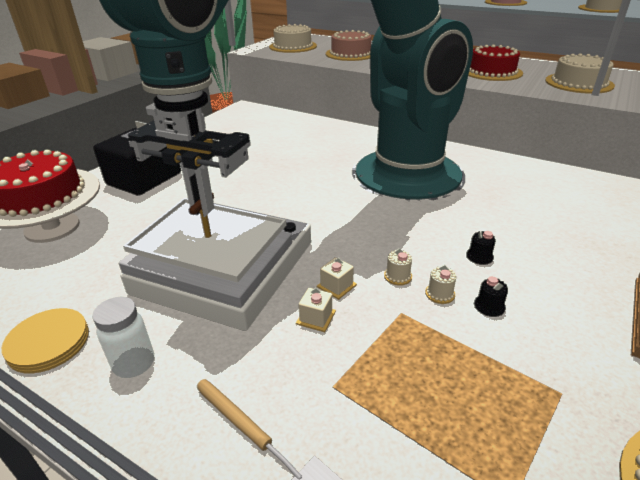

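>>> jog_arm(
  commands=[
    {"delta_pos": [0,0,0.4],"twist": 0,"jaw": 1},
    {"delta_pos": [0,0,0.8],"twist": 0,"jaw": 1},
    {"delta_pos": [0,0,1.2],"twist": 0,"jaw": 1},
    {"delta_pos": [0,0,1.5],"twist": 0,"jaw": 1},
    {"delta_pos": [0,0,1.7],"twist": 0,"jaw": 1},
    {"delta_pos": [0,0,1.85],"twist": 0,"jaw": 1},
    {"delta_pos": [0,0,1.95],"twist": 0,"jaw": 1},
    {"delta_pos": [0,0,2.05],"twist": 0,"jaw": 1},
    {"delta_pos": [0,0,2.05],"twist": 0,"jaw": 1},
    {"delta_pos": [0,0,2.05],"twist": 0,"jaw": 1},
  ],
)

```text
time_s: 13.9
tcp_pos: [0.5772, -0.1499, 0.1274]
tcp_rot: [[-0.99, -0.14, 0.002], [-0.14, 0.99, 0.002], [-0.002, 0.001, -1.0]]
force: [0.5, -0.0, -3.5]
finger_gap: 0.0115
```

>>> jog_arm(
  commands=[
    {"delta_pos": [0,0,0.05],"twist": 0,"jaw": 1},
    {"delta_pos": [0,0,0.1],"twist": 0,"jaw": 1},
    {"delta_pos": [0,0,0.15],"twist": 0,"jaw": 1},
    {"delta_pos": [0,0,0.2],"twist": 0,"jaw": 1},
    {"delta_pos": [0,0,0.2],"twist": 0,"jaw": 1},
    {"delta_pos": [0,0,0.2],"twist": 0,"jaw": 1},
    {"delta_pos": [0,0,0.2],"twist": 0,"jaw": 1},
    {"delta_pos": [0,0,0.2],"twist": 0,"jaw": 1},
    {"delta_pos": [0,0,0.2],"twist": 0,"jaw": 1},
    {"delta_pos": [0,0,0.2],"twist": 0,"jaw": 1},
  ],
)

```text
time_s: 14.9
tcp_pos: [0.5773, -0.1499, 0.1258]
tcp_rot: [[-0.99, -0.14, 0.002], [-0.14, 0.99, 0.001], [-0.003, 0.001, -1.0]]
force: [-3.6, -0.1, 5.6]
finger_gap: 0.0119
```

Contact (+5.6 N). Release and lift.

>>> jog_arm(
  commands=[
    {"delta_pos": [0,0,0],"twist": 0,"jaw": 0.6},
    {"delta_pos": [0,0,0],"twist": 0,"jaw": 0.6},
    {"delta_pos": [0,0,0],"twist": 0,"jaw": 0.6},
    {"delta_pos": [0,0,0],"twist": 0,"jaw": 0.6},
    {"delta_pos": [0,0,0],"twist": 0,"jaw": 0.6},
    {"delta_pos": [0,0,-1],"twist": 0,"jaw": 0.6},
    {"delta_pos": [0,0,-2.5],"twist": 0,"jaw": 0.6},
    {"delta_pos": [0,0,-4.5],"twist": 0,"jaw": 0.6},
    {"delta_pos": [0,0,-7],"twist": 0,"jaw": 0.6},
    {"delta_pos": [0,0,-8],"twist": 0,"jaw": 0.6},
  ],
)

```text
time_s: 15.9
tcp_pos: [0.5781, -0.1502, 0.2093]
tcp_rot: [[-0.99, -0.14, 0.006], [-0.14, 0.99, 0.0], [-0.006, -0.001, -1.0]]
force: [-0.9, -0.6, 0.6]
finger_gap: 0.0374
```

Run:
```python
from h import *
s=r.sense(); print(s["tcp_pos"],s["tcp_rot"],s["force"],s["finger_gap"])
for n in ["scene","side","wrist"]:
    p,d,X=cloud(n); cv2.imwrite(f"pics/{n}8.png",p); z=X[...,2]
    roi=(np.abs(X[...,0]-.577)<.17)&(np.abs(X[...,1]+.15)<.17)
    m=roi&(z>.0815)&(z<.094); 
    k,l,st,c=cv2.connectedComponentsWithStats(m.astype(np.uint8))
    for i in range(1,k):
        if st[i,4]>60: Q=X[l==i]; print(n,'rim',st[i,4],cv2.minAreaRect(Q[:,:2].astype(np.float32)*1000))
    m=roi&(z>.138)&(z<.155)&(np.hypot(X[...,0]-.577,X[...,1]+.15)<.05);Q=X[m]; print('bar',cv2.minAreaRect(Q[:,:2].astype(np.float32)*1000))
```

```text
[ 0.57810779 -0.15015765  0.20927238] [[-9.90081922e-01 -1.40357949e-01  6.11836148e-03]
 [-1.40358631e-01  9.90100678e-01  3.19882779e-04]
 [-6.10269194e-03 -5.42054683e-04 -9.99981231e-01]] [-0.89205038 -0.60441969  0.60020741] 0.037357813167068515
scene rim 1367 ((575.3662109375, -148.3150177001953), (173.81808471679688, 222.5012664794922), 8.099120140075684)
bar ((576.1011962890625, -147.0883331298828), (60.103126525878906, 12.652628898620605), 7.488592147827148)
side rim 700 ((579.1033935546875, -147.39688110351562), (171.36610412597656, 229.20480346679688), 8.19669246673584)
bar ((578.3152465820312, -146.7281036376953), (58.416908264160156, 20.61598777770996), 5.9877214431762695)
wrist rim 4234 ((575.8184814453125, -150.68856811523438), (169.84413146972656, 221.31202697753906), 8.044803619384766)
wrist rim 479 ((657.8037109375, -139.6620635986328), (5.453007221221924, 68.69062042236328), 8.215652465820312)
bar ((575.1221313476562, -150.9119873046875), (58.911773681640625, 11.99477767944336), 7.879040718078613)
```

View pics/wrist8.png

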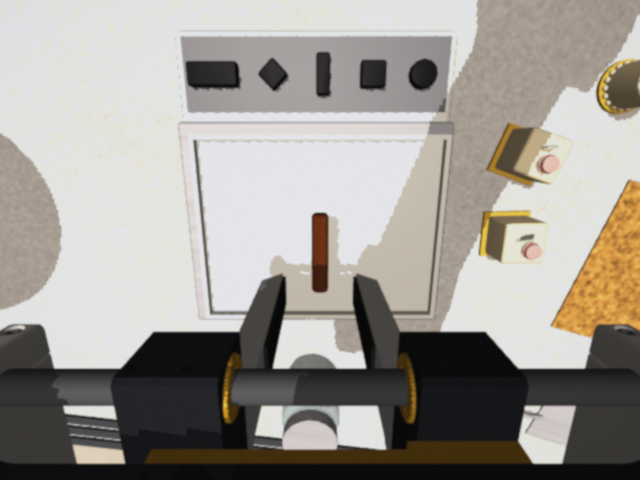

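View pics/side8.png

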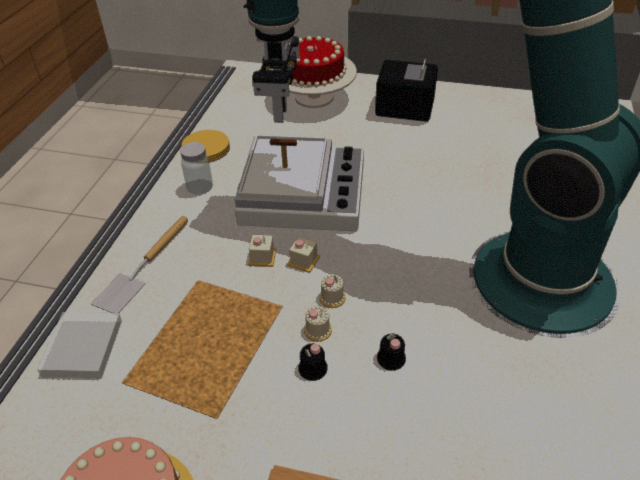

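Run:
```python
from h import *
s=r.sense(); 
K=atplane("wrist",[[323,74],[213,74],[373,74]],.06,s); print(K, s["tcp_pos"])
print((K-s["tcp_pos"])@s["tcp_rot"]*100)
```

```text
[[ 0.44078497 -0.16698999  0.06      ]
 [ 0.45415072 -0.26131253  0.06      ]
 [ 0.43470799 -0.12410459  0.06      ]] [ 0.57724254 -0.15009269  0.2063507 ]
[[13.80174981  0.23565968 14.58435197]
 [13.80133467 -9.29082073 14.5809321 ]
 [13.80193857  4.56704149 14.58590687]]
```

>>> jog_arm(
  commands=[
    {"delta_pos": [4,0.1,0],"twist": 0,"jaw": 1},
    {"delta_pos": [8,0.3,0],"twist": 0,"jaw": 1},
    {"delta_pos": [12,0.4,0],"twist": 0,"jaw": 1},
    {"delta_pos": [13.6,0.5,1],"twist": 0,"jaw": 1},
    {"delta_pos": [13.6,0.5,4],"twist": 0,"jaw": 1},
    {"delta_pos": [13.6,0.5,7],"twist": 0,"jaw": 1},
    {"delta_pos": [13.6,0.5,9],"twist": 0,"jaw": 1},
    {"delta_pos": [13.6,0.5,11],"twist": 0,"jaw": 1},
    {"delta_pos": [13.6,0.5,12],"twist": 0,"jaw": 1},
    {"delta_pos": [13.6,0.5,12],"twist": 0,"jaw": 1},
  ],
)

```text
time_s: 17.05
tcp_pos: [0.4413, -0.1637, 0.0844]
tcp_rot: [[-0.99, -0.14, 0.001], [-0.14, 0.99, 0.002], [-0.001, 0.002, -1.0]]
force: [0.1, -0.6, 0.2]
finger_gap: 0.0003
```

Run:
```python
from h import *
s=r.sense(); print(s["tcp_pos"],s["tcp_rot"],s["force"],s["finger_gap"])
for n in ["side","wrist"]:
    p,d,X=cloud(n)
    if n=="side": p=cv2.resize(p[90:240,260:460],(800,600),interpolation=cv2.INTER_CUBIC)
    cv2.imwrite(f"pics/{n}9.png",p)
print(r.sense()["tcp_pos"])
```

```text
[ 0.44132258 -0.1637236   0.08444995] [[-9.90096157e-01 -1.40387849e-01  9.22807909e-04]
 [-1.40385712e-01  9.90094717e-01  2.07421824e-03]
 [-1.20486227e-03  1.92412646e-03 -9.99997423e-01]] [ 0.06785003 -0.55622317  0.2289233 ] 0.0003438574739845999
[ 0.44242497 -0.16408065  0.08613743]
```

View pics/side9.png

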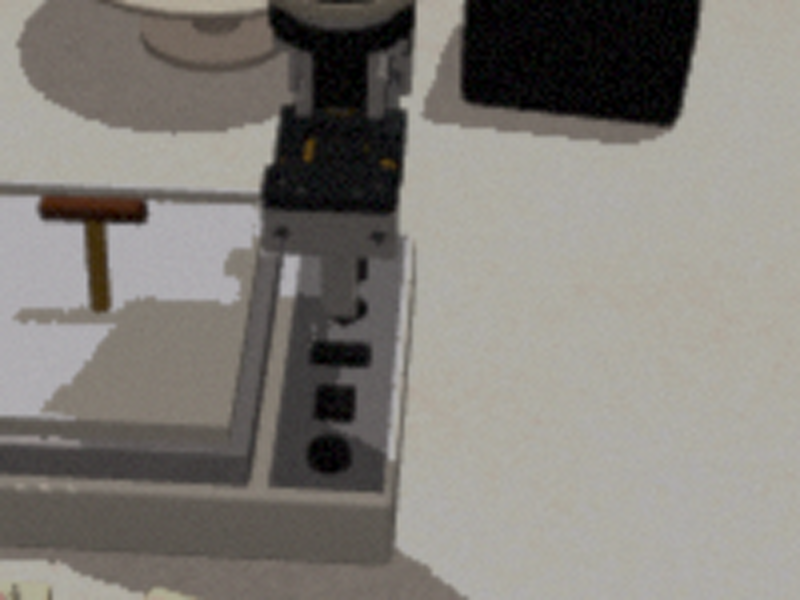

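View pics/wrist9.png

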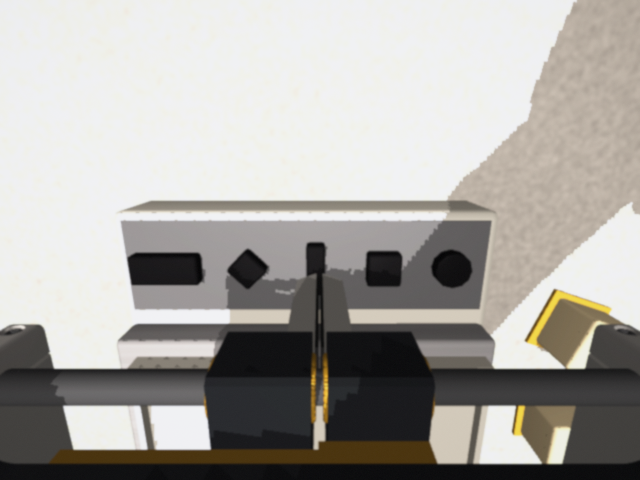

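>>> jog_arm(
  commands=[
    {"delta_pos": [0,-0.1,0.5],"twist": 0,"jaw": 1},
    {"delta_pos": [0,-0.1,1.0],"twist": 0,"jaw": 1},
    {"delta_pos": [0,-0.1,1.6],"twist": 0,"jaw": 1},
    {"delta_pos": [0,-0.1,1.6],"twist": 0,"jaw": 1},
    {"delta_pos": [0,-0.1,1.6],"twist": 0,"jaw": 1},
    {"delta_pos": [0,-0.1,1.6],"twist": 0,"jaw": 1},
    {"delta_pos": [0,-0.1,1.6],"twist": 0,"jaw": 1},
    {"delta_pos": [0,-0.1,1.6],"twist": 0,"jaw": 1},
    {"delta_pos": [0,-0.1,1.6],"twist": 0,"jaw": 1},
    {"delta_pos": [0,-0.1,1.6],"twist": 0,"jaw": 1},
  ],
)

```text
time_s: 18.15
tcp_pos: [0.4427, -0.1651, 0.0702]
tcp_rot: [[-0.99, -0.14, 0.004], [-0.14, 0.99, 0.001], [-0.004, 0.0, -1.0]]
force: [0.5, -0.3, -0.4]
finger_gap: 0.0003
```

>>> jog_arm(
  commands=[
    {"delta_pos": [0,0,0.4],"twist": 0,"jaw": 1},
    {"delta_pos": [0,0,0.8],"twist": 0,"jaw": 1},
    {"delta_pos": [0,0,1.0],"twist": 0,"jaw": 1},
    {"delta_pos": [0,0,1.2],"twist": 0,"jaw": 1},
    {"delta_pos": [0,0,1.4],"twist": 0,"jaw": 1},
    {"delta_pos": [0,0,1.52],"twist": 0,"jaw": 1},
    {"delta_pos": [0,0,1.52],"twist": 0,"jaw": 1},
    {"delta_pos": [0,0,1.52],"twist": 0,"jaw": 1},
    {"delta_pos": [0,0,1.52],"twist": 0,"jaw": 1},
    {"delta_pos": [0,0,1.52],"twist": 0,"jaw": 1},
  ],
)

```text
time_s: 19.15
tcp_pos: [0.4425, -0.165, 0.0552]
tcp_rot: [[-0.99, -0.14, 0.003], [-0.14, 0.99, 0.001], [-0.003, 0.0, -1.0]]
force: [-4.2, 0.9, 9.6]
finger_gap: 0.0007
```

>>> jog_arm(
  commands=[
    {"delta_pos": [0,0,-4.5],"twist": 0,"jaw": 0.8},
    {"delta_pos": [0,0,-9],"twist": 8,"jaw": 0.5},
    {"delta_pos": [0,2,-12],"twist": 16,"jaw": 0.2},
    {"delta_pos": [0,6,-13],"twist": 24,"jaw": 0.2},
    {"delta_pos": [0,10,-13],"twist": 32,"jaw": 0.2},
    {"delta_pos": [0,14,-13],"twist": 40,"jaw": 0.2},
    {"delta_pos": [0,18,-13],"twist": 48,"jaw": 0.2},
    {"delta_pos": [0,22,-13],"twist": 56,"jaw": 0.2},
    {"delta_pos": [0,25,-13],"twist": 64,"jaw": 0.2},
    {"delta_pos": [0,27,-13],"twist": 72,"jaw": 0.2},
  ],
)

```text
time_s: 20.15
tcp_pos: [0.4039, 0.1034, 0.1854]
tcp_rot: [[-0.493, 0.87, 0.004], [0.87, 0.493, 0.001], [-0.001, 0.004, -1.0]]
force: [0.6, 0.1, -0.0]
finger_gap: 0.0743
```

>>> jog_arm(
  commands=[
    {"delta_pos": [0,0,0],"twist": 8,"jaw": 0.2},
    {"delta_pos": [0,0,0],"twist": 16,"jaw": 0.2},
    {"delta_pos": [0,0,0],"twist": 18,"jaw": 0.2},
    {"delta_pos": [0,0,0],"twist": 18,"jaw": 0.2},
    {"delta_pos": [0,0,0],"twist": 18,"jaw": 0.2},
    {"delta_pos": [0,0,0],"twist": 18,"jaw": 0.2},
    {"delta_pos": [0,0,0],"twist": 18,"jaw": 0.2},
    {"delta_pos": [0,0,0],"twist": 18,"jaw": 0.2},
    {"delta_pos": [0,0,0],"twist": 18,"jaw": 0.2},
    {"delta_pos": [0,0,0],"twist": 18,"jaw": 0.2},
  ],
)

```text
time_s: 21.15
tcp_pos: [0.404, 0.1034, 0.1854]
tcp_rot: [[-0.2, 0.98, 0.004], [0.98, 0.2, 0.001], [0.0, 0.004, -1.0]]
force: [-0.3, 0.4, 0.4]
finger_gap: 0.0754
```

```bash
cat > cakes.py <<'E'
from h import *
import sys
t=sys.argv[1]
s=r.sense(); print(s["tcp_pos"].round(4) if hasattr(s["tcp_pos"],'round') else s["tcp_pos"],np.round(s["tcp_rot"],3).tolist(),np.round(s["force"],1),s["finger_gap"])
for n in ["scene","side","wrist"]:
    p,d,X=cloud(n); cv2.imwrite(f"pics/{n}{t}.png",p); z=X[...,2]
    m=(z>.040)&(z<.0495)&(X[...,0]>.2)&(X[...,0]<.8)&(X[...,1]>.02)&(X[...,1]<.5)
    k,l,st,c=cv2.connectedComponentsWithStats(m.astype(np.uint8))
    for i in range(1,k):
        if st[i,4]>70:
            Q=X[l==i]; R=cv2.minAreaRect(Q[:,:2].astype(np.float32)*1000); C=cv2.minEnclosingCircle(Q[:,:2].astype(np.float32)*1000)
            print(n,c[i].round(),st[i,4],'ctr',np.round(R[0],1),'size',np.round(R[1],1),'circ',np.round(C[0],1),round(C[1],1),'V',np.round(np.median(p[l==i],0)))
E
python3 cakes.py 10
```

```text
[0.404  0.1034 0.1854] [[-0.2, 0.98, 0.004], [0.98, 0.2, 0.001], [0.0, 0.004, -1.0]] [-0.3  0.4  0.4] 0.07537833595475034
scene [483. 240.] 221 ctr [267.5 258.3] size [40.6 40.1] circ [267.4 258.3] 21.9 V [19. 18. 18.]
scene [399. 259.] 238 ctr [402.4 144.1] size [38.8 41.5] circ [400.3 143.5] 22.2 V [113. 136. 148.]
scene [336. 269.] 348 ctr [481.1  57.5] size [44.3 44.2] circ [481.5  58.2] 29.5 V [192. 222. 223.]
scene [442. 277.] 267 ctr [411.6 227.9] size [38.7 42.9] circ [409.6 227.2] 22.0 V [120. 145. 156.]
scene [494. 289.] 300 ctr [400.9 312. ] size [36.8 42.8] circ [397.7 310.8] 22.4 V [18. 17. 17.]
scene [315. 301.] 426 ctr [567.9  66. ] size [46.4 43.7] circ [568.8  66.3] 29.4 V [196. 225. 223.]
side [261. 243.] 278 ctr [570.4  66.8] size [44.  48.7] circ [570.2  67. ] 29.9 V [147. 172. 176.]
side [303. 247.] 287 ctr [483.1  59.4] size [49.9 46.6] circ [482.3  58.8] 30.0 V [148. 172. 176.]
side [332. 284.] 243 ctr [402.3 144.3] size [43.2 40.5] circ [402.  143.8] 22.6 V [ 89. 109. 124.]
side [318. 316.] 273 ctr [410.6 228.3] size [41.6 42.1] circ [410.3 228.1] 22.7 V [110. 131. 143.]
side [392. 344.] 308 ctr [267.8 260.5] size [42. 42.] circ [268.3 259.4] 22.2 V [18. 18. 19.]
side [311. 355.] 330 ctr [399.6 311.9] size [41.7 42.5] circ [399.5 311.4] 23.0 V [17. 16. 17.]
wrist [195.  26.] 1658 ctr [266.9 251.2] size [43.  35.3] circ [265.7 255. ] 22.0 V [20. 19. 20.]
wrist [360.   7.] 571 ctr [399.6 291.5] size [38.  11.7] circ [398.6 297.2] 19.0 V [16. 15. 16.]
wrist [350.  98.] 1568 ctr [408.6 223.8] size [42.1 42.4] circ [408.5 223.7] 21.8 V [166. 199. 214.]
wrist [322. 190.] 1283 ctr [400.1 140.3] size [43.  41.9] circ [400.1 140. ] 21.9 V [126. 160. 180.]
wrist [376. 286.] 1046 ctr [479.5  54.8] size [44.4 42. ] circ [480.2  54.8] 29.5 V [225. 234. 234.]
wrist [467. 296.] 1456 ctr [568.1  63.3] size [44.5 44.6] circ [568.4  63.1] 29.6 V [217. 234. 234.]
```

View pics/wrist10.png

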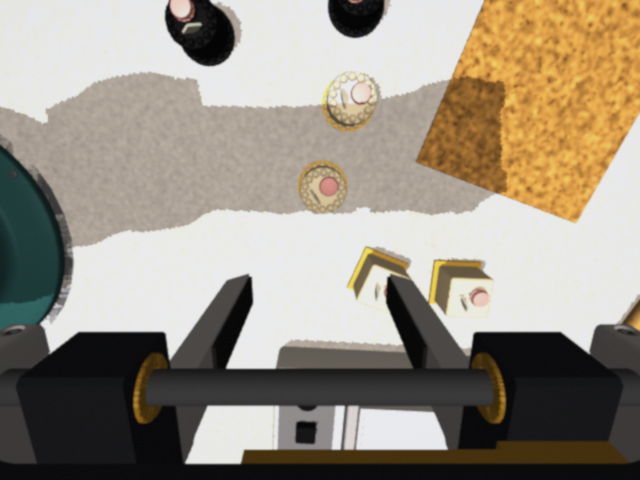

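View pics/side10.png

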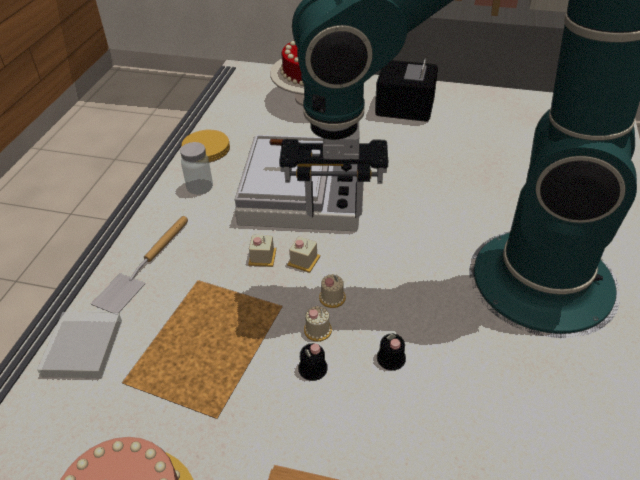

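>>> jog_arm(
  commands=[
    {"delta_pos": [2,0.3,0],"twist": 3.5,"jaw": 0.15},
    {"delta_pos": [3.9,0.6,0],"twist": 3.5,"jaw": 0.15},
    {"delta_pos": [3.9,0.6,2],"twist": 3.5,"jaw": 0.15},
    {"delta_pos": [3.9,0.6,5],"twist": 3.5,"jaw": 0.15},
    {"delta_pos": [3.9,0.6,8],"twist": 3.5,"jaw": 0.15},
    {"delta_pos": [3.9,0.6,10],"twist": 3.5,"jaw": 0.15},
    {"delta_pos": [3.9,0.6,11],"twist": 3.5,"jaw": 0.15},
    {"delta_pos": [3.9,0.6,11],"twist": 3.5,"jaw": 0.15},
    {"delta_pos": [3.9,0.6,11],"twist": 3.5,"jaw": 0.15},
    {"delta_pos": [3.9,0.6,11],"twist": 3.5,"jaw": 0.15},
  ],
  force=5,
)

```text
time_s: 22.3
tcp_pos: [0.4031, 0.1431, 0.0764]
tcp_rot: [[-0.14, 0.99, 0.006], [0.99, 0.14, 0.001], [0.001, 0.006, -1.0]]
force: [0.4, -0.4, 0.1]
finger_gap: 0.0801
```

```bash
python3 cakes.py 11 | grep -v "scene\|side"
```

```text
[0.4031 0.1431 0.0764] [[-0.14, 0.99, 0.006], [0.99, 0.14, 0.001], [0.001, 0.006, -1.0]] [ 0.4 -0.4  0.1] 0.0801260852364902
wrist [109.  48.] 4042 ctr [266.7 254.5] size [43.5 41.8] circ [265.9 254.9] 22.1 V [19. 17. 18.]
wrist [351.  10.] 1213 ctr [399.1 290.7] size [37.8 11.6] circ [398.3 296.3] 18.9 V [17. 15. 16.]
wrist [346. 142.] 3274 ctr [408.6 223.6] size [43.1 43. ] circ [408.6 223.5] 21.9 V [165. 202. 217.]
wrist [314. 269.] 2410 ctr [399.9 140.4] size [42.7 42.4] circ [400.1 140.3] 21.8 V [131. 167. 187.]
wrist [399. 364.] 166 ctr [472.7  78. ] size [22.2  7.2] circ [473.2  75. ] 11.1 V [ 86. 112. 127.]
wrist [401. 413.] 605 ctr [477.6  39.4] size [15.7 43.4] circ [478.  41.] 22.3 V [227. 240. 239.]
```

View pics/wrist11.png

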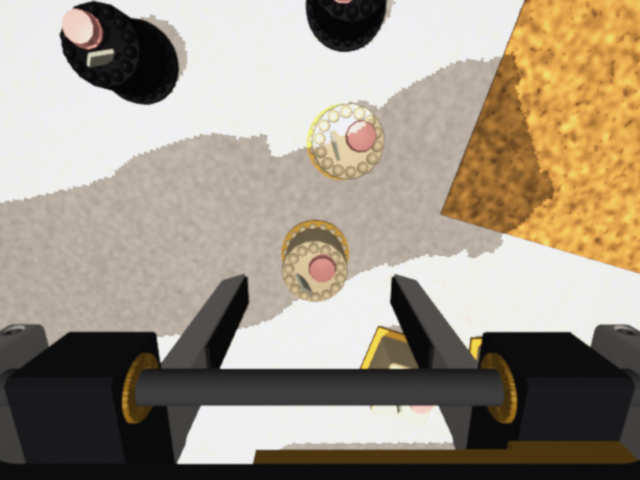

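View pics/scene11.png

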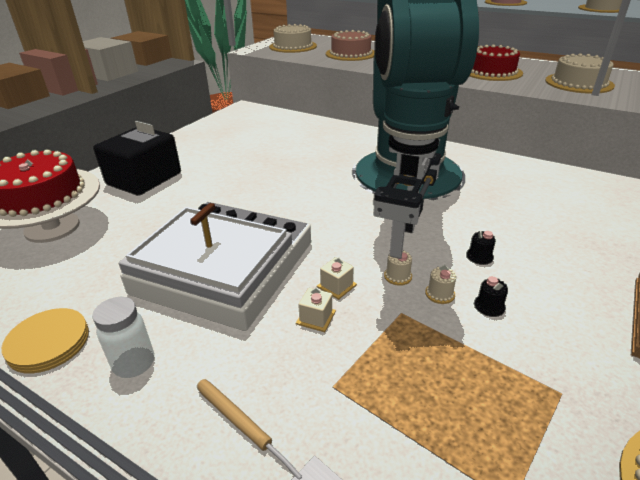

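>>> jog_arm(
  commands=[
    {"delta_pos": [0,-0.25,1],"twist": 0,"jaw": 0.15},
    {"delta_pos": [0,-0.25,2.5],"twist": 0,"jaw": 0.15},
    {"delta_pos": [0,-0.25,4],"twist": 0,"jaw": 0.15},
    {"delta_pos": [0,-0.25,5],"twist": 0,"jaw": 0.15},
    {"delta_pos": [0,-0.25,5.8],"twist": 0,"jaw": 0.15},
    {"delta_pos": [0,-0.25,6.2],"twist": 0,"jaw": 0.15},
    {"delta_pos": [0,-0.25,6.2],"twist": 0,"jaw": 0.25},
    {"delta_pos": [0,-0.25,6.2],"twist": 0,"jaw": 0.35},
    {"delta_pos": [0,-0.25,6.2],"twist": 0,"jaw": 0.4},
    {"delta_pos": [0,-0.25,6.2],"twist": 0,"jaw": 0.45},
  ],
  force=5,
)

```text
time_s: 23.45
tcp_pos: [0.401, 0.1427, 0.0144]
tcp_rot: [[-0.14, 0.99, 0.006], [0.99, 0.14, 0.001], [0.001, 0.006, -1.0]]
force: [-0.3, -0.2, 0.2]
finger_gap: 0.053
```

>>> jog_arm(
  commands=[
    {"delta_pos": [0,0,0],"twist": 0,"jaw": 0.47},
    {"delta_pos": [0,0,0],"twist": 0,"jaw": 0.49},
    {"delta_pos": [0,0,0],"twist": 0,"jaw": 0.51},
    {"delta_pos": [0,0,0],"twist": 0,"jaw": 0.53},
    {"delta_pos": [0,0,0],"twist": 0,"jaw": 0.55},
    {"delta_pos": [0,0,0],"twist": 0,"jaw": 0.57},
    {"delta_pos": [0,0,0],"twist": 0,"jaw": 0.6},
    {"delta_pos": [0,0,0],"twist": 0,"jaw": 0.65},
    {"delta_pos": [0,0,0],"twist": 0,"jaw": 0.7},
    {"delta_pos": [0,0,0],"twist": 0,"jaw": 0.7},
  ],
  force=5,
)

```text
time_s: 24.45
tcp_pos: [0.4009, 0.1427, 0.0144]
tcp_rot: [[-0.14, 0.99, 0.006], [0.99, 0.14, 0.001], [0.0, 0.006, -1.0]]
force: [-2.0, -0.0, 2.7]
finger_gap: 0.0439
```

>>> jog_arm(
  commands=[
    {"delta_pos": [0,0,-0.3],"twist": 0,"jaw": 0.7},
    {"delta_pos": [0,0,-0.8],"twist": 0,"jaw": 0.7},
    {"delta_pos": [0,0,-1.5],"twist": 0,"jaw": 0.7},
    {"delta_pos": [0,0,-2.5],"twist": 0,"jaw": 0.7},
    {"delta_pos": [0,0,-3.5],"twist": 0,"jaw": 0.7},
    {"delta_pos": [0,0,-4.5],"twist": 0,"jaw": 0.7},
    {"delta_pos": [0,0,-5.5],"twist": 0,"jaw": 0.7},
    {"delta_pos": [0,0,-6],"twist": 0,"jaw": 0.7},
    {"delta_pos": [0,0,-6],"twist": 0,"jaw": 0.7},
    {"delta_pos": [0,0,-6],"twist": 0,"jaw": 0.7},
  ],
)

```text
time_s: 25.45
tcp_pos: [0.4005, 0.1425, 0.0743]
tcp_rot: [[-0.14, 0.99, 0.006], [0.99, 0.14, 0.001], [0.0, 0.006, -1.0]]
force: [0.9, -0.7, -0.0]
finger_gap: 0.0438
```

Run:
```python
from h import *
s=r.sense(); print(s["tcp_pos"],s["force"],s["finger_gap"])
for n in ["scene","wrist"]:
    p,d,X=cloud(n); cv2.imwrite(f"pics/{n}12.png",p)
```

```text
[0.40050796 0.14252659 0.07432109] [ 0.85029964 -0.71811382 -0.03984475] 0.043776192077142714
```

View pics/scene12.png

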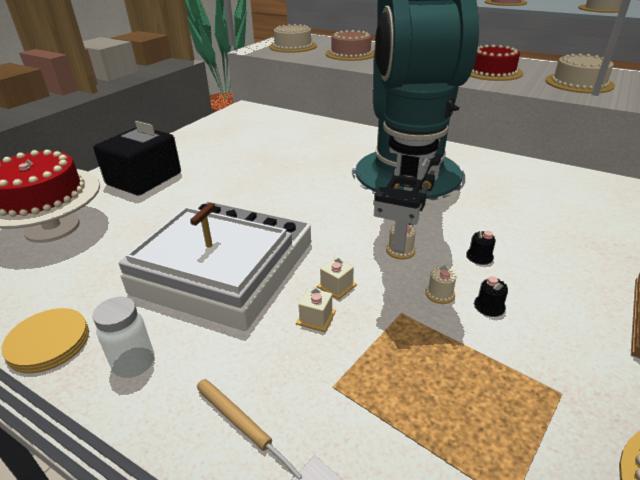

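View pics/wrist12.png

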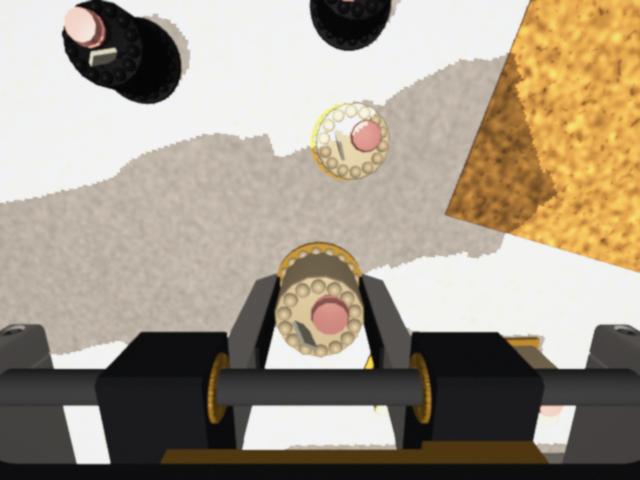

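>>> jog_arm(
  commands=[
    {"delta_pos": [0,0,-2.5],"twist": 0,"jaw": 0.7},
    {"delta_pos": [0,0,-6],"twist": 0,"jaw": 0.7},
    {"delta_pos": [-1.1,0.5,-9.5],"twist": 0,"jaw": 0.7},
    {"delta_pos": [-3.8,1.7,-11.5],"twist": 0,"jaw": 0.7},
    {"delta_pos": [-7.6,3.4,-11.5],"twist": 0,"jaw": 0.7},
    {"delta_pos": [-11.4,5,-11.5],"twist": 0,"jaw": 0.7},
    {"delta_pos": [-15.2,6.7,-11.5],"twist": 0,"jaw": 0.7},
    {"delta_pos": [-19,8.4,-11.5],"twist": 0,"jaw": 0.7},
    {"delta_pos": [-22.8,10.1,-11.5],"twist": 0,"jaw": 0.7},
    {"delta_pos": [-26,11.5,-11.5],"twist": 0,"jaw": 0.7},
  ],
)

```text
time_s: 26.55
tcp_pos: [0.5505, -0.101, 0.1888]
tcp_rot: [[-0.139, 0.99, 0.004], [0.99, 0.139, 0.001], [0.0, 0.004, -1.0]]
force: [0.4, 0.5, -0.4]
finger_gap: 0.0438
```

>>> jog_arm(
  commands=[
    {"delta_pos": [-3.5,1.6,0],"twist": 0,"jaw": 0.7},
    {"delta_pos": [-7,3.2,0],"twist": 0,"jaw": 0.7},
    {"delta_pos": [-10,4.6,0],"twist": 0,"jaw": 0.7},
    {"delta_pos": [-11.8,5.4,0],"twist": 0,"jaw": 0.7},
    {"delta_pos": [-11.8,5.4,1],"twist": 0,"jaw": 0.7},
    {"delta_pos": [-11.8,5.4,3],"twist": 0,"jaw": 0.7},
    {"delta_pos": [-11.8,5.4,5],"twist": 0,"jaw": 0.7},
    {"delta_pos": [-11.8,5.4,6.5],"twist": 0,"jaw": 0.7},
    {"delta_pos": [-11.8,5.4,7],"twist": 0,"jaw": 0.7},
    {"delta_pos": [-11.8,5.4,7],"twist": 0,"jaw": 0.7},
  ],
)

```text
time_s: 27.55
tcp_pos: [0.6203, -0.2099, 0.1183]
tcp_rot: [[-0.139, 0.99, 0.003], [0.99, 0.139, 0.001], [0.001, 0.003, -1.0]]
force: [-0.7, 0.7, -0.3]
finger_gap: 0.0438
```

Run:
```python
from h import *
s=r.sense(); print(s["tcp_pos"],s["force"],s["finger_gap"])
for n in ["scene","wrist"]:
    p,d,X=cloud(n); cv2.imwrite(f"pics/{n}13.png",p)
```

```text
[ 0.62032769 -0.20992632  0.11834946] [-0.6682316   0.72353316 -0.30454587] 0.043790123815308106
```

View pics/wrist13.png

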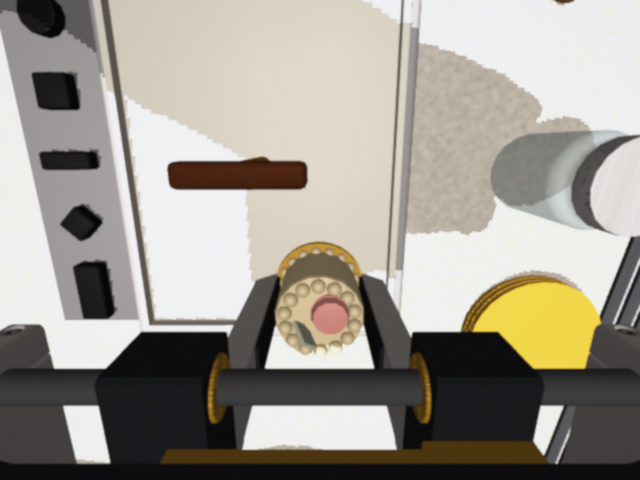

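View pics/scene13.png

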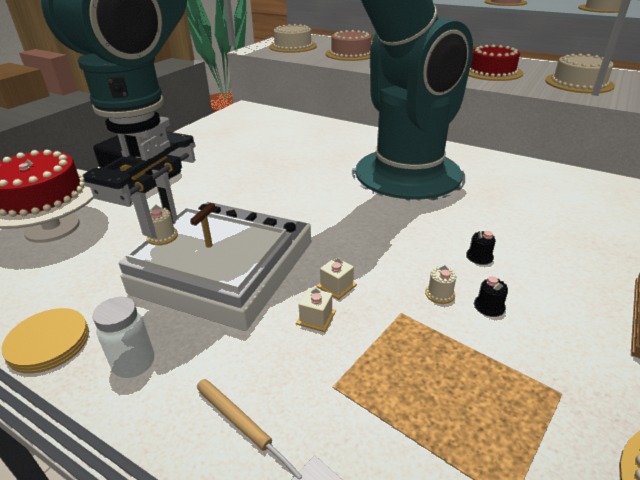

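>>> jog_arm(
  commands=[
    {"delta_pos": [0,0,0.5],"twist": 0,"jaw": 0.7},
    {"delta_pos": [0,0,1.0],"twist": 0,"jaw": 0.7},
    {"delta_pos": [0,0,1.5],"twist": 0,"jaw": 0.7},
    {"delta_pos": [0,0,1.9],"twist": 0,"jaw": 0.7},
    {"delta_pos": [0,0,2.2],"twist": 0,"jaw": 0.7},
    {"delta_pos": [0,0,2.35],"twist": 0,"jaw": 0.7},
    {"delta_pos": [0,0,2.4],"twist": 0,"jaw": 0.7},
    {"delta_pos": [0,0,2.4],"twist": 0,"jaw": 0.7},
    {"delta_pos": [0,0,2.4],"twist": 0,"jaw": 0.7},
    {"delta_pos": [0,0,2.4],"twist": 0,"jaw": 0.7},
  ],
)

```text
time_s: 28.65
tcp_pos: [0.6213, -0.2103, 0.0959]
tcp_rot: [[-0.139, 0.99, 0.005], [0.99, 0.139, 0.001], [-0.0, 0.005, -1.0]]
force: [0.1, 0.3, -0.6]
finger_gap: 0.0437
```

>>> jog_arm(
  commands=[
    {"delta_pos": [0,0,0.05],"twist": 0,"jaw": 0.7},
    {"delta_pos": [0,0,0.1],"twist": 0,"jaw": 0.7},
    {"delta_pos": [0,0,0.15],"twist": 0,"jaw": 0.7},
    {"delta_pos": [0,0,0.2],"twist": 0,"jaw": 0.7},
    {"delta_pos": [0,0,0.25],"twist": 0,"jaw": 0.7},
    {"delta_pos": [0,0,0.25],"twist": 0,"jaw": 0.7},
    {"delta_pos": [0,0,0.25],"twist": 0,"jaw": 0.7},
    {"delta_pos": [0,0,0.25],"twist": 0,"jaw": 0.7},
    {"delta_pos": [0,0,0.25],"twist": 0,"jaw": 0.7},
    {"delta_pos": [0,0,0.25],"twist": 0,"jaw": 0.7},
  ],
)

```text
time_s: 29.65
tcp_pos: [0.6213, -0.2103, 0.0935]
tcp_rot: [[-0.139, 0.99, 0.005], [0.99, 0.139, 0.001], [-0.0, 0.005, -1.0]]
force: [-1.9, 0.8, 3.0]
finger_gap: 0.0444
```

>>> jog_arm(
  commands=[
    {"delta_pos": [0,0,0],"twist": 0,"jaw": 0.5},
    {"delta_pos": [0,0,0],"twist": 0,"jaw": 0.45},
    {"delta_pos": [0,0,0],"twist": 0,"jaw": 0.4},
    {"delta_pos": [0,0,0],"twist": 0,"jaw": 0.33},
    {"delta_pos": [0,0,0],"twist": 0,"jaw": 0.33},
    {"delta_pos": [0,0,-1],"twist": 0,"jaw": 0.33},
    {"delta_pos": [0,0,-3],"twist": 0,"jaw": 0.33},
    {"delta_pos": [0,0,-5.5],"twist": 0,"jaw": 0.33},
    {"delta_pos": [0,0,-8.5],"twist": 0,"jaw": 0.33},
    {"delta_pos": [0,0,-10],"twist": 0,"jaw": 0.33},
  ],
)

```text
time_s: 30.65
tcp_pos: [0.6216, -0.2106, 0.1968]
tcp_rot: [[-0.139, 0.99, 0.008], [0.99, 0.139, -0.0], [-0.002, 0.008, -1.0]]
force: [-0.0, 0.2, 0.3]
finger_gap: 0.0632
```

```bash
python3 cakes.py 14
```

```text
[ 0.6216 -0.2106  0.1968] [[-0.139, 0.99, 0.008], [0.99, 0.139, -0.0], [-0.002, 0.008, -1.0]] [-0.   0.2  0.3] 0.06321964102703392
scene [483. 240.] 220 ctr [269.1 256.6] size [43.3 37.8] circ [266.8 257.8] 22.1 V [19. 17. 18.]
scene [336. 269.] 345 ctr [480.8  57.2] size [44.4 44.6] circ [479.6  57.7] 30.3 V [190. 223. 224.]
scene [442. 277.] 265 ctr [413.  227.2] size [38.5 42.5] circ [410.6 226.7] 21.9 V [148. 173. 181.]
scene [494. 289.] 310 ctr [399.7 309.8] size [40.2 42. ] circ [397.8 310.3] 22.2 V [19. 17. 18.]
scene [315. 301.] 432 ctr [568.1  66.2] size [46.4 43.6] circ [567.9  65.6] 29.6 V [197. 227. 225.]
side [261. 243.] 272 ctr [570.9  66.1] size [44.5 48.8] circ [570.9  67.5] 29.1 V [138. 163. 167.]
side [303. 247.] 280 ctr [482.8  57.6] size [49.9 42.9] circ [482.7  58.5] 29.1 V [138. 161. 166.]
side [318. 317.] 289 ctr [410.7 227.6] size [43.6 41.4] circ [411.6 227.7] 23.2 V [118. 139. 149.]
side [392. 344.] 327 ctr [268.  260.1] size [41.5 41.9] circ [267.3 259.7] 22.2 V [17. 17. 17.]
side [311. 355.] 332 ctr [398.8 311.4] size [43.7 42.1] circ [397.9 310.5] 23.3 V [16. 16. 16.]
```

View pics/wrist14.png

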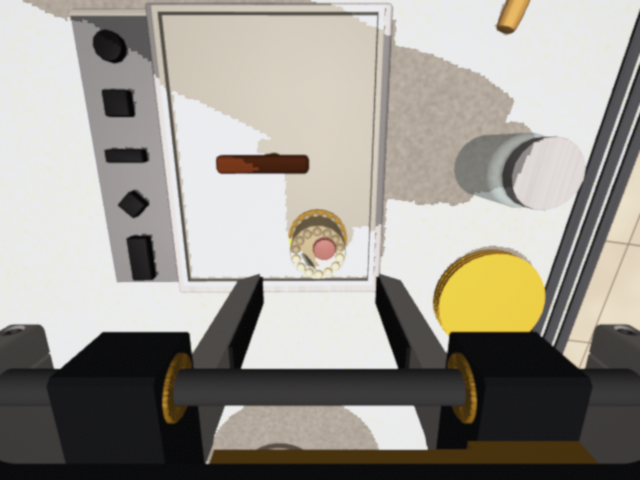

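View pics/scene14.png

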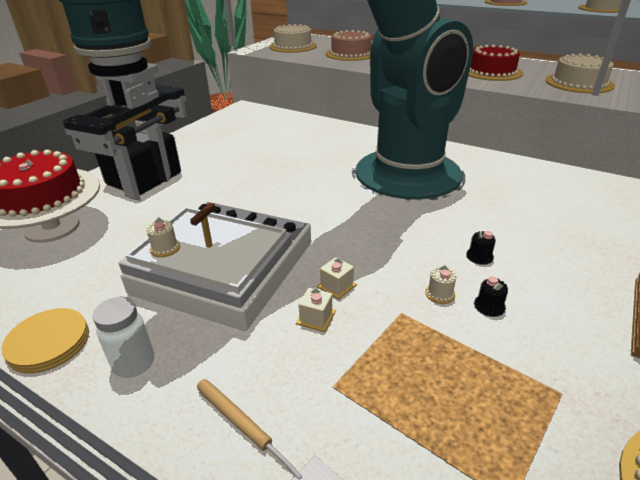

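>>> jog_arm(
  commands=[
    {"delta_pos": [2,-0.7,0],"twist": 0,"jaw": 0.33},
    {"delta_pos": [6,-1.9,0],"twist": 0,"jaw": 0.33},
    {"delta_pos": [10,-3.2,0],"twist": 0,"jaw": 0.15},
    {"delta_pos": [14,-4.5,0],"twist": 0,"jaw": 0.15},
    {"delta_pos": [18,-5.8,0],"twist": 0,"jaw": 0.15},
    {"delta_pos": [22,-7.1,0],"twist": 0,"jaw": 0.15},
    {"delta_pos": [26,-8.4,0],"twist": 0,"jaw": 0.15},
    {"delta_pos": [30,-9.7,0],"twist": 0,"jaw": 0.15},
    {"delta_pos": [34,-11,0],"twist": 0,"jaw": 0.15},
    {"delta_pos": [38,-12.3,0],"twist": 0,"jaw": 0.15},
  ],
)

```text
time_s: 31.8
tcp_pos: [0.4448, 0.1498, 0.192]
tcp_rot: [[-0.139, 0.99, 0.005], [0.99, 0.139, -0.0], [-0.001, 0.005, -1.0]]
force: [1.5, 0.7, 0.4]
finger_gap: 0.0799
```

>>> jog_arm(
  commands=[
    {"delta_pos": [4,-1.2,0],"twist": 0,"jaw": 0.15},
    {"delta_pos": [7,-2.1,0],"twist": 0,"jaw": 0.15},
    {"delta_pos": [8.1,-2.5,1],"twist": 0,"jaw": 0.15},
    {"delta_pos": [8.1,-2.5,4],"twist": 0,"jaw": 0.15},
    {"delta_pos": [8.1,-2.5,7],"twist": 0,"jaw": 0.15},
    {"delta_pos": [8.1,-2.5,9.5],"twist": 0,"jaw": 0.15},
    {"delta_pos": [8.1,-2.5,11],"twist": 0,"jaw": 0.15},
    {"delta_pos": [8.1,-2.5,11.2],"twist": 0,"jaw": 0.15},
    {"delta_pos": [8.1,-2.5,11.2],"twist": 0,"jaw": 0.15},
    {"delta_pos": [8.1,-2.5,11.2],"twist": 0,"jaw": 0.15},
  ],
)

```text
time_s: 32.8
tcp_pos: [0.4096, 0.2266, 0.0803]
tcp_rot: [[-0.139, 0.99, 0.006], [0.99, 0.139, -0.0], [-0.001, 0.006, -1.0]]
force: [-0.1, -0.3, 0.0]
finger_gap: 0.0795
```

```bash
python3 cakes.py 15
```

```text
[0.4096 0.2266 0.0803] [[-0.139, 0.99, 0.006], [0.99, 0.139, -0.0], [-0.001, 0.006, -1.0]] [-0.1 -0.3  0. ] 0.07948943172779784
scene [483. 240.] 213 ctr [268.2 258.1] size [40.8 37.9] circ [267.3 258.7] 21.5 V [21. 19. 20.]
scene [336. 269.] 346 ctr [481.4  57.1] size [44.3 45.2] circ [480.6  57.5] 29.4 V [204. 231. 232.]
scene [443. 277.] 249 ctr [412.  227.1] size [36.7 42.9] circ [409.4 226.6] 21.8 V [118. 142. 154.]
scene [494. 289.] 317 ctr [400.7 310.3] size [39.6 42.6] circ [397.9 311. ] 22.6 V [20. 19. 19.]
scene [315. 301.] 433 ctr [568.1  66. ] size [45.4 44.3] circ [568.6  66.2] 29.4 V [209. 234. 232.]
side [254. 243.] 114 ctr [581.2  68.8] size [23.  47.4] circ [579.4  68.9] 24.2 V [158. 186. 191.]
side [318. 316.] 273 ctr [411.3 228.9] size [42.1 43. ] circ [411.7 227.2] 23.2 V [ 97. 120. 136.]
side [392. 344.] 318 ctr [267.9 260.3] size [41.6 44.1] circ [268.2 259.9] 22.6 V [20. 18. 20.]
side [311. 355.] 330 ctr [398.9 309.6] size [41.4 45.7] circ [399.  310.1] 23.5 V [19. 18. 20.]
wrist [319. 134.] 3169 ctr [396.9 307.1] size [42.7 42.3] circ [396.9 307.2] 21.9 V [28. 27. 29.]
wrist [105. 193.] 2962 ctr [266.8 255.4] size [43.1 42.1] circ [265.8 255.1] 22.3 V [22. 20. 21.]
wrist [315. 266.] 2357 ctr [408.7 224.2] size [42.7 43. ] circ [408.6 223.8] 21.9 V [136. 173. 193.]
```

View pics/wrist15.png

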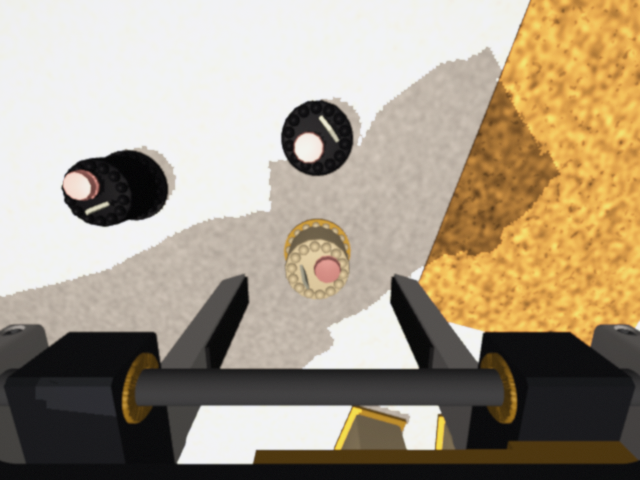

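>>> jog_arm(
  commands=[
    {"delta_pos": [0,-0.1,1],"twist": 0,"jaw": 0.15},
    {"delta_pos": [0,-0.1,2.5],"twist": 0,"jaw": 0.15},
    {"delta_pos": [0,-0.1,4],"twist": 0,"jaw": 0.15},
    {"delta_pos": [0,-0.1,5.2],"twist": 0,"jaw": 0.15},
    {"delta_pos": [0,-0.1,6.1],"twist": 0,"jaw": 0.15},
    {"delta_pos": [0,-0.1,6.6],"twist": 0,"jaw": 0.15},
    {"delta_pos": [0,-0.1,6.6],"twist": 0,"jaw": 0.25},
    {"delta_pos": [0,-0.1,6.6],"twist": 0,"jaw": 0.35},
    {"delta_pos": [0,-0.1,6.6],"twist": 0,"jaw": 0.4},
    {"delta_pos": [0,-0.1,6.6],"twist": 0,"jaw": 0.45},
  ],
  force=5,
)

```text
time_s: 33.95
tcp_pos: [0.4095, 0.2266, 0.0148]
tcp_rot: [[-0.139, 0.99, 0.007], [0.99, 0.139, 0.0], [-0.001, 0.007, -1.0]]
force: [-0.1, 0.4, -0.6]
finger_gap: 0.0529
```

>>> jog_arm(
  commands=[
    {"delta_pos": [0,0,0],"twist": 0,"jaw": 0.47},
    {"delta_pos": [0,0,0],"twist": 0,"jaw": 0.49},
    {"delta_pos": [0,0,0],"twist": 0,"jaw": 0.51},
    {"delta_pos": [0,0,0],"twist": 0,"jaw": 0.53},
    {"delta_pos": [0,0,0],"twist": 0,"jaw": 0.55},
    {"delta_pos": [0,0,0],"twist": 0,"jaw": 0.57},
    {"delta_pos": [0,0,0],"twist": 0,"jaw": 0.6},
    {"delta_pos": [0,0,0],"twist": 0,"jaw": 0.65},
    {"delta_pos": [0,0,0],"twist": 0,"jaw": 0.7},
    {"delta_pos": [0,0,0],"twist": 0,"jaw": 0.7},
  ],
  force=5,
)

```text
time_s: 34.95
tcp_pos: [0.4094, 0.2265, 0.0148]
tcp_rot: [[-0.139, 0.99, 0.007], [0.99, 0.139, 0.0], [-0.001, 0.007, -1.0]]
force: [-2.1, 0.4, 2.8]
finger_gap: 0.0441
```

>>> jog_arm(
  commands=[
    {"delta_pos": [0,0,-0.3],"twist": 0,"jaw": 0.7},
    {"delta_pos": [0,0,-0.8],"twist": 0,"jaw": 0.7},
    {"delta_pos": [0,0,-1.5],"twist": 0,"jaw": 0.7},
    {"delta_pos": [0,0,-2.5],"twist": 0,"jaw": 0.7},
    {"delta_pos": [0,0,-3.5],"twist": 0,"jaw": 0.7},
    {"delta_pos": [0,0,-4.5],"twist": 0,"jaw": 0.7},
    {"delta_pos": [0,0,-5.5],"twist": 0,"jaw": 0.7},
    {"delta_pos": [0,0,-6],"twist": 0,"jaw": 0.7},
    {"delta_pos": [0,0,-6],"twist": 0,"jaw": 0.7},
    {"delta_pos": [0,0,-6],"twist": 0,"jaw": 0.7},
  ],
)

```text
time_s: 35.95
tcp_pos: [0.4089, 0.2264, 0.0747]
tcp_rot: [[-0.139, 0.99, 0.007], [0.99, 0.139, 0.0], [-0.001, 0.007, -1.0]]
force: [0.4, -0.6, -1.9]
finger_gap: 0.0437
```

Run:
```python
from h import *
s=r.sense(); print(s["tcp_pos"],s["force"],s["finger_gap"])
for n in ["scene","wrist"]:
    p,d,X=cloud(n); cv2.imwrite(f"pics/{n}16.png",p)
```

```text
[0.40893057 0.22640112 0.07473964] [ 0.39408303 -0.58537779 -1.85382878] 0.04374422513988812
```

View pics/scene16.png

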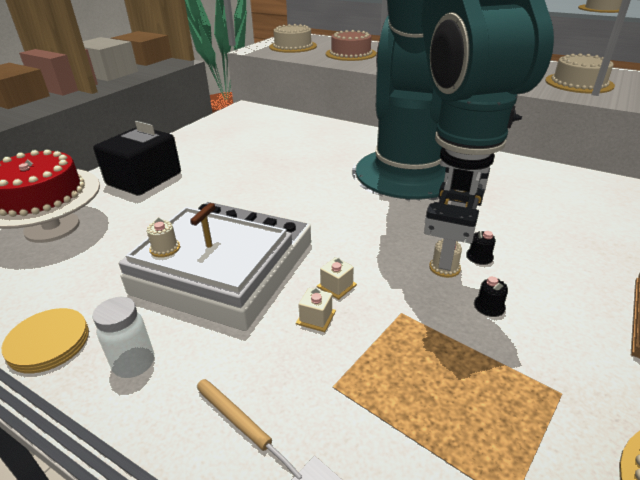

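>>> jog_arm(
  commands=[
    {"delta_pos": [0,0,-2.5],"twist": 0,"jaw": 0.7},
    {"delta_pos": [0,0,-6],"twist": 0,"jaw": 0.7},
    {"delta_pos": [-1.1,0.3,-9.5],"twist": 0,"jaw": 0.7},
    {"delta_pos": [-3.8,0.9,-11.5],"twist": 0,"jaw": 0.7},
    {"delta_pos": [-7.6,1.8,-11.5],"twist": 0,"jaw": 0.7},
    {"delta_pos": [-11.4,2.7,-11.5],"twist": 0,"jaw": 0.7},
    {"delta_pos": [-15.2,3.6,-11.5],"twist": 0,"jaw": 0.7},
    {"delta_pos": [-19,4.5,-11.5],"twist": 0,"jaw": 0.7},
    {"delta_pos": [-22.8,5.5,-11.5],"twist": 0,"jaw": 0.7},
    {"delta_pos": [-26,6.2,-11.5],"twist": 0,"jaw": 0.7},
  ],
)

```text
time_s: 37.05
tcp_pos: [0.5058, -0.0246, 0.1896]
tcp_rot: [[-0.138, 0.99, 0.005], [0.99, 0.138, -0.0], [-0.001, 0.005, -1.0]]
force: [0.1, 0.0, -1.1]
finger_gap: 0.0438
```

>>> jog_arm(
  commands=[
    {"delta_pos": [-2.5,0.7,0],"twist": 0,"jaw": 0.7},
    {"delta_pos": [-5,1.3,0],"twist": 0,"jaw": 0.7},
    {"delta_pos": [-6.75,1.8,0],"twist": 0,"jaw": 0.7},
    {"delta_pos": [-6.75,1.8,1],"twist": 0,"jaw": 0.7},
    {"delta_pos": [-6.75,1.8,3],"twist": 0,"jaw": 0.7},
    {"delta_pos": [-6.75,1.8,5],"twist": 0,"jaw": 0.7},
    {"delta_pos": [-6.75,1.8,6.5],"twist": 0,"jaw": 0.7},
    {"delta_pos": [-6.75,1.8,7],"twist": 0,"jaw": 0.7},
    {"delta_pos": [-6.75,1.8,7],"twist": 0,"jaw": 0.7},
    {"delta_pos": [-6.75,1.8,7],"twist": 0,"jaw": 0.7},
  ],
)

```text
time_s: 38.05
tcp_pos: [0.5336, -0.0886, 0.1203]
tcp_rot: [[-0.138, 0.99, 0.006], [0.99, 0.138, -0.0], [-0.001, 0.006, -1.0]]
force: [0.1, -1.1, -0.9]
finger_gap: 0.0435
```

Run:
```python
from h import *
s=r.sense(); print(s["tcp_pos"],s["force"],s["finger_gap"])
for n in ["scene","wrist"]:
    p,d,X=cloud(n); cv2.imwrite(f"pics/{n}17.png",p)
```

```text
[ 0.53359966 -0.08862661  0.12028152] [ 0.14304482 -1.11541697 -0.9471661 ] 0.04347726450290586
```

View pics/scene17.png

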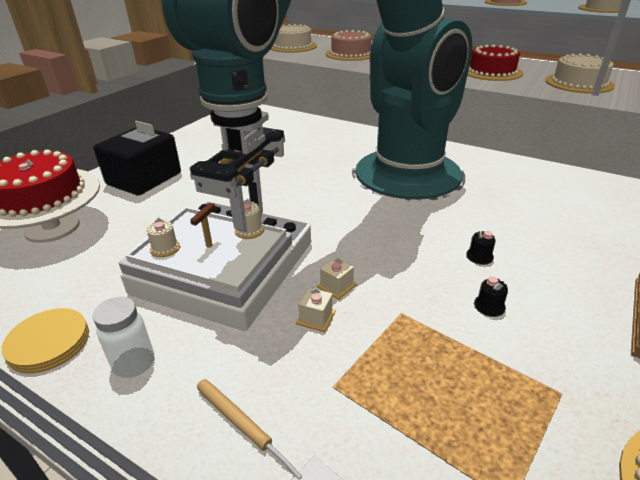

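View pics/wrist17.png

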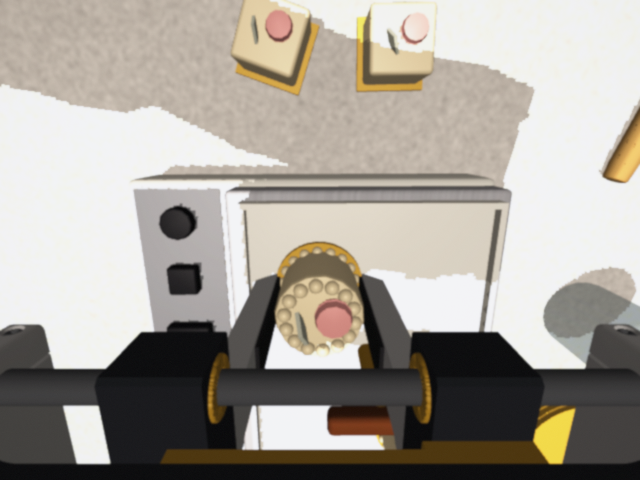

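>>> jog_arm(
  commands=[
    {"delta_pos": [0,0,0.5],"twist": 0,"jaw": 0.7},
    {"delta_pos": [0,0,1.0],"twist": 0,"jaw": 0.7},
    {"delta_pos": [0,0,1.5],"twist": 0,"jaw": 0.7},
    {"delta_pos": [0,0,1.9],"twist": 0,"jaw": 0.7},
    {"delta_pos": [0,0,2.2],"twist": 0,"jaw": 0.7},
    {"delta_pos": [0,0,2.35],"twist": 0,"jaw": 0.7},
    {"delta_pos": [0,0,2.45],"twist": 0,"jaw": 0.7},
    {"delta_pos": [0,0,2.45],"twist": 0,"jaw": 0.7},
    {"delta_pos": [0,0,2.45],"twist": 0,"jaw": 0.7},
    {"delta_pos": [0,0,2.45],"twist": 0,"jaw": 0.7},
  ],
)

```text
time_s: 39.15
tcp_pos: [0.534, -0.0889, 0.0962]
tcp_rot: [[-0.138, 0.99, 0.007], [0.99, 0.138, -0.0], [-0.001, 0.007, -1.0]]
force: [0.2, 0.5, -1.1]
finger_gap: 0.0441
```

>>> jog_arm(
  commands=[
    {"delta_pos": [0,0,0.05],"twist": 0,"jaw": 0.7},
    {"delta_pos": [0,0,0.1],"twist": 0,"jaw": 0.7},
    {"delta_pos": [0,0,0.15],"twist": 0,"jaw": 0.7},
    {"delta_pos": [0,0,0.2],"twist": 0,"jaw": 0.7},
    {"delta_pos": [0,0,0.25],"twist": 0,"jaw": 0.7},
    {"delta_pos": [0,0,0.25],"twist": 0,"jaw": 0.7},
    {"delta_pos": [0,0,0.25],"twist": 0,"jaw": 0.7},
    {"delta_pos": [0,0,0.25],"twist": 0,"jaw": 0.7},
    {"delta_pos": [0,0,0.25],"twist": 0,"jaw": 0.7},
    {"delta_pos": [0,0,0.25],"twist": 0,"jaw": 0.7},
  ],
)

```text
time_s: 40.15
tcp_pos: [0.534, -0.0889, 0.0937]
tcp_rot: [[-0.138, 0.99, 0.007], [0.99, 0.138, -0.001], [-0.001, 0.007, -1.0]]
force: [-1.9, -0.7, 5.4]
finger_gap: 0.0441
```

>>> jog_arm(
  commands=[
    {"delta_pos": [0,0,0],"twist": 0,"jaw": 0.5},
    {"delta_pos": [0,0,0],"twist": 0,"jaw": 0.45},
    {"delta_pos": [0,0,0],"twist": 0,"jaw": 0.4},
    {"delta_pos": [0,0,0],"twist": 0,"jaw": 0.33},
    {"delta_pos": [0,0,0],"twist": 0,"jaw": 0.33},
    {"delta_pos": [0,0,-1],"twist": 0,"jaw": 0.33},
    {"delta_pos": [0,0,-3],"twist": 0,"jaw": 0.33},
    {"delta_pos": [0,0,-5.5],"twist": 0,"jaw": 0.33},
    {"delta_pos": [0,0,-8.5],"twist": 0,"jaw": 0.33},
    {"delta_pos": [0,0,-11],"twist": 0,"jaw": 0.33},
  ],
)

```text
time_s: 41.15
tcp_pos: [0.5334, -0.0888, 0.2061]
tcp_rot: [[-0.138, 0.99, 0.008], [0.99, 0.138, -0.001], [-0.002, 0.008, -1.0]]
force: [0.2, -0.4, 0.3]
finger_gap: 0.0629
```

```bash
python3 cakes.py 18
python3 - <<'E'
from h import *
T=np.array([.5765,-.1495]); c,s_=np.cos(np.radians(8)),np.sin(np.radians(8)); R=np.array([[c,-s_],[s_,c]])
for n in ["scene","side","wrist"]:
    p,d,X=cloud(n); z=X[...,2]
    m=(z>.118)&(z<.130)&(np.abs(X[...,0]-.5765)<.13)&(np.abs(X[...,1]+.15)<.14)
    k,l,st,cc=cv2.connectedComponentsWithStats(m.astype(np.uint8))
    for i in range(1,k):
        if st[i,4]>70:
            Q=X[l==i]; C=cv2.minEnclosingCircle(Q[:,:2].astype(np.float32)*1000); q=(np.array(C[0])/1000-T)@R; print(n,cc[i].round(),'tray',q.round(4),round(C[1],1))
    m=(z>.0815)&(z<.094)&(np.abs(X[...,0]-.577)<.17)&(np.abs(X[...,1]+.15)<.17)
    k,l,st,cc=cv2.connectedComponentsWithStats(m.astype(np.uint8))
    i=1+np.argmax(st[1:,4]);print(n,'rim',cv2.minAreaRect(X[l==i][:,:2].astype(np.float32)*1000))
E
```

```text
[ 0.5334 -0.0888  0.2061] [[-0.138, 0.99, 0.008], [0.99, 0.138, -0.001], [-0.002, 0.008, -1.0]] [ 0.2 -0.4  0.3] 0.06285194080983869
scene [483. 240.] 222 ctr [270.5 257. ] size [42.3 37.1] circ [268.6 258.5] 22.2 V [20. 19. 19.]
scene [336. 269.] 346 ctr [480.8  57.9] size [44.7 44.7] circ [480.7  57.4] 29.5 V [130. 158. 171.]
scene [494. 289.] 300 ctr [400.3 311.6] size [36.5 42. ] circ [398.3 310.5] 21.9 V [20. 19. 19.]
scene [315. 301.] 432 ctr [568.4  65.8] size [45.8 45. ] circ [569.   65.7] 29.1 V [132. 160. 173.]
side [261. 243.] 269 ctr [570.7  65.8] size [43.9 47.8] circ [570.8  66.2] 29.3 V [ 92. 113. 128.]
side [303. 247.] 282 ctr [482.8  57.9] size [48. 45.] circ [482.5  58.6] 29.8 V [ 90. 112. 126.]
side [392. 345.] 316 ctr [267.7 259.7] size [42.8 42.3] circ [267.8 259.2] 22.3 V [16. 16. 18.]
side [311. 355.] 339 ctr [398.7 311.6] size [40.9 42.7] circ [399.3 311.9] 22.5 V [16. 16. 17.]
wrist [280.  62.] 2196 ctr [480.9  54.1] size [44.3 44.2] circ [481.2  53.8] 29.2 V [154. 192. 212.]
wrist [376.  67.] 2145 ctr [568.6  63. ] size [44.2 44.7] circ [568.4  62.4] 29.4 V [155. 194. 213.]
scene [248. 224.] tray [-0.0329  0.067 ] 21.8
scene [159. 229.] tray [ 0.0365 -0.0656] 22.2
scene rim ((575.1956787109375, -148.74331665039062), (173.51138305664062, 223.3610076904297), 8.149541854858398)
side [295. 170.] tray [-0.0325  0.0686] 23.6
side rim ((579.256591796875, -146.9672393798828), (171.8454132080078, 232.44036865234375), 8.12118911743164)
wrist [318. 248.] tray [-0.0338  0.0636] 21.9
wrist [359. 318.] tray [-0.0005 -0.0005] 6.0
wrist [397. 407.] tray [ 0.0349 -0.0812] 14.5
wrist rim ((573.8355712890625, -131.22911071777344), (170.71453857421875, 181.1136474609375), 8.127986907958984)
```

View pics/wrist18.png

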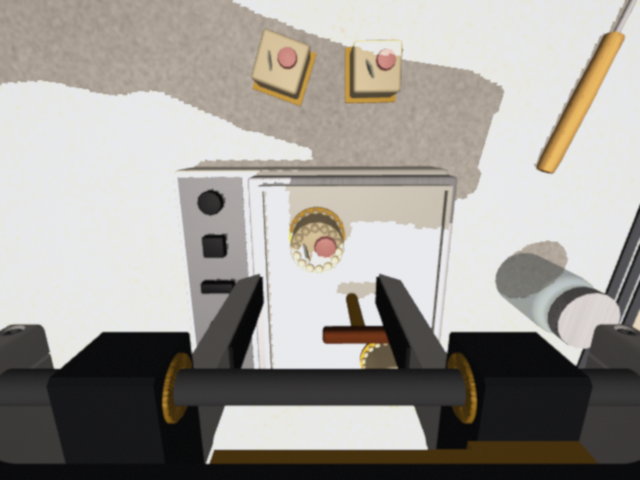

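View pics/scene18.png

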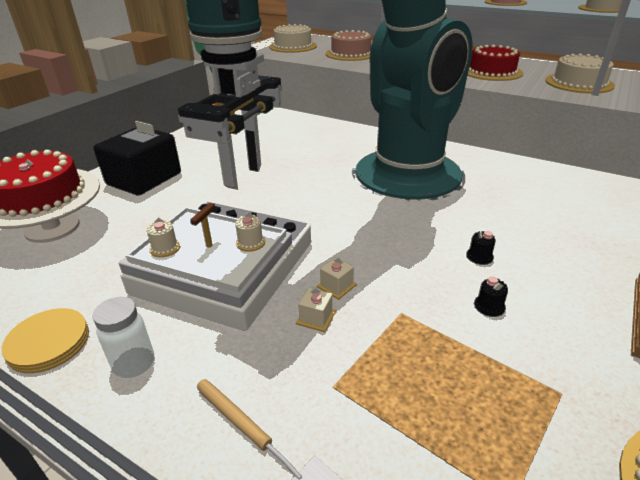

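View pics/side18.png

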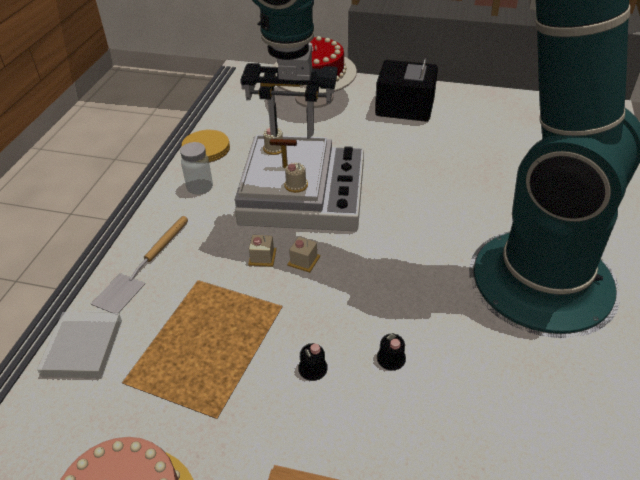

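>>> jog_arm(
  commands=[
    {"delta_pos": [-2,-3,0],"twist": 0,"jaw": 1},
    {"delta_pos": [-6,-6,0],"twist": 0,"jaw": 1},
    {"delta_pos": [-10,-9,0],"twist": 0,"jaw": 1},
    {"delta_pos": [-13.5,-10,0],"twist": 0,"jaw": 1},
    {"delta_pos": [-15.7,-10,0],"twist": 0,"jaw": 1},
    {"delta_pos": [-15.7,-10,2],"twist": 0,"jaw": 1},
    {"delta_pos": [-15.7,-10,5],"twist": 0,"jaw": 1},
    {"delta_pos": [-15.7,-10,8],"twist": 0,"jaw": 1},
    {"delta_pos": [-15.7,-10,10],"twist": 0,"jaw": 1},
    {"delta_pos": [-15.7,-10,11],"twist": 0,"jaw": 1},
  ],
)

```text
time_s: 42.45
tcp_pos: [0.4549, -0.2575, 0.0904]
tcp_rot: [[-0.138, 0.99, 0.003], [0.99, 0.138, 0.001], [0.001, 0.003, -1.0]]
force: [0.2, 0.4, 0.5]
finger_gap: 0.0003
```

Run:
```python
from h import *
p,d,X=cloud("wrist"); cv2.imwrite("pics/wrist19.png",p)
p,d,X=cloud("scene"); cv2.imwrite("pics/scene19.png",cv2.resize(p[100:310,90:370],(800,600),interpolation=cv2.INTER_CUBIC))
s=r.sense(); print(s["tcp_pos"],s["force"],s["finger_gap"])
```

```text
[ 0.45536763 -0.25770186  0.09146368] [ 0.20509835  0.1807701  -0.03651939] 0.0007251110330544082
```

View pics/wrist19.png

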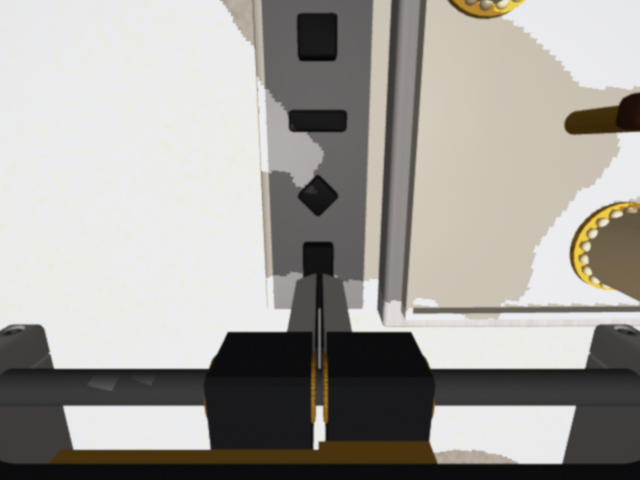

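View pics/scene19.png

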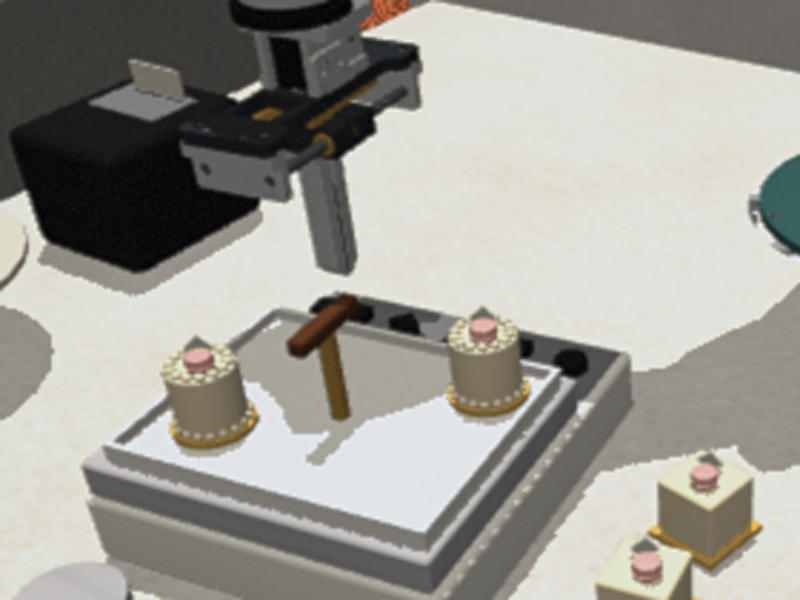

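>>> jog_arm(
  commands=[
    {"delta_pos": [0,0,0.7],"twist": 0,"jaw": 1},
    {"delta_pos": [0,0,1.4],"twist": 0,"jaw": 1},
    {"delta_pos": [0,0,2.1],"twist": 0,"jaw": 1},
    {"delta_pos": [0,0,2.1],"twist": 0,"jaw": 1},
    {"delta_pos": [0,0,2.1],"twist": 0,"jaw": 1},
    {"delta_pos": [0,0,2.1],"twist": 0,"jaw": 1},
    {"delta_pos": [0,0,2.1],"twist": 0,"jaw": 1},
    {"delta_pos": [0,0,2.1],"twist": 0,"jaw": 1},
    {"delta_pos": [0,0,2.1],"twist": 0,"jaw": 1},
    {"delta_pos": [0,0,2.1],"twist": 0,"jaw": 1},
  ],
)

```text
time_s: 43.55
tcp_pos: [0.4555, -0.2577, 0.0705]
tcp_rot: [[-0.138, 0.99, 0.004], [0.99, 0.138, 0.001], [0.0, 0.004, -1.0]]
force: [-0.6, 0.3, 0.2]
finger_gap: 0.0006
```

>>> jog_arm(
  commands=[
    {"delta_pos": [0,0,0.4],"twist": 0,"jaw": 1},
    {"delta_pos": [0,0,0.8],"twist": 0,"jaw": 1},
    {"delta_pos": [0,0,1.0],"twist": 0,"jaw": 1},
    {"delta_pos": [0,0,1.2],"twist": 0,"jaw": 1},
    {"delta_pos": [0,0,1.4],"twist": 0,"jaw": 1},
    {"delta_pos": [0,0,1.55],"twist": 0,"jaw": 1},
    {"delta_pos": [0,0,1.55],"twist": 0,"jaw": 1},
    {"delta_pos": [0,0,1.55],"twist": 0,"jaw": 1},
    {"delta_pos": [0,0,1.55],"twist": 0,"jaw": 1},
    {"delta_pos": [0,0,1.55],"twist": 0,"jaw": 1},
  ],
)

```text
time_s: 44.55
tcp_pos: [0.4553, -0.2576, 0.0552]
tcp_rot: [[-0.138, 0.99, 0.003], [0.99, 0.138, 0.001], [0.001, 0.003, -1.0]]
force: [-4.1, 2.1, 8.5]
finger_gap: 0.001
```

>>> jog_arm(
  commands=[
    {"delta_pos": [0,0,-4.5],"twist": 0,"jaw": 1},
    {"delta_pos": [0,0,-9],"twist": 0,"jaw": 1},
    {"delta_pos": [0,0,-13],"twist": -8,"jaw": 0.8},
    {"delta_pos": [0,0,-14.5],"twist": -16,"jaw": 0.5},
    {"delta_pos": [1.5,2.3,-14.5],"twist": -24,"jaw": 0.5},
    {"delta_pos": [3,4.5,-14.5],"twist": -32,"jaw": 0.5},
    {"delta_pos": [4.5,6.8,-14.5],"twist": -40,"jaw": 0.5},
    {"delta_pos": [6,9,-14.5],"twist": -48,"jaw": 0.5},
    {"delta_pos": [7.5,11.3,-14.5],"twist": -56,"jaw": 0.5},
    {"delta_pos": [9,13.5,-14.5],"twist": -64,"jaw": 0.5},
  ],
)

```text
time_s: 45.55
tcp_pos: [0.5771, -0.1492, 0.2007]
tcp_rot: [[-0.952, 0.305, 0.004], [0.305, 0.952, 0.001], [-0.003, 0.002, -1.0]]
force: [-0.1, 0.1, -0.3]
finger_gap: 0.0469
```

>>> jog_arm(
  commands=[
    {"delta_pos": [0,0,0],"twist": -8,"jaw": 0.5},
    {"delta_pos": [0,0,0],"twist": -16,"jaw": 0.5},
    {"delta_pos": [0,0,0],"twist": -24,"jaw": 0.5},
    {"delta_pos": [0,0,0],"twist": -24,"jaw": 0.5},
    {"delta_pos": [0,0,0],"twist": -24,"jaw": 0.5},
    {"delta_pos": [0,0,0],"twist": -24,"jaw": 0.5},
    {"delta_pos": [0,0,0],"twist": -24,"jaw": 0.5},
    {"delta_pos": [0,0,0],"twist": -24,"jaw": 0.5},
    {"delta_pos": [0,0,0],"twist": -24,"jaw": 0.5},
    {"delta_pos": [0,0,0],"twist": -24,"jaw": 0.5},
  ],
)

```text
time_s: 46.55
tcp_pos: [0.5771, -0.1492, 0.2007]
tcp_rot: [[-0.994, -0.109, 0.004], [-0.109, 0.994, 0.001], [-0.004, 0.001, -1.0]]
force: [0.2, 0.3, 0.9]
finger_gap: 0.0472
```

Run:
```python
from h import *
s=r.sense(); print(s["tcp_pos"],s["tcp_rot"],s["force"],s["finger_gap"])
p,d,X=cloud("wrist"); cv2.imwrite("pics/wrist20.png",p); z=X[...,2]
m=(z>.138)&(z<.155)&(np.hypot(X[...,0]-.577,X[...,1]+.15)<.05);Q=X[m]; print('bar',cv2.minAreaRect(Q[:,:2].astype(np.float32)*1000))
p,d,X=cloud("scene"); cv2.imwrite("pics/scene20.png",p)
```

```text
[ 0.57707656 -0.14915526  0.20072376] [[-9.94063214e-01 -1.08735673e-01  3.85759200e-03]
 [-1.08732410e-01  9.94070505e-01  1.04615199e-03]
 [-3.94847246e-03  6.20495937e-04 -9.99992012e-01]] [0.1901384  0.29910039 0.89322009] 0.047168391504245746
bar ((575.0335693359375, -150.94772338867188), (59.81224060058594, 12.011421203613281), 8.379898071289062)
```

View pics/wrist20.png

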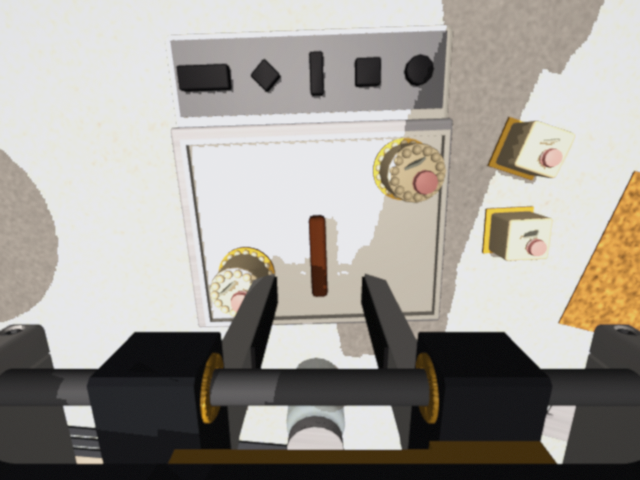

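>>> jog_arm(
  commands=[
    {"delta_pos": [0,-0.05,1.5],"twist": -1.8,"jaw": 0.5},
    {"delta_pos": [0,-0.05,3],"twist": -1.8,"jaw": 0.5},
    {"delta_pos": [0,-0.05,4.5],"twist": -1.8,"jaw": 0.5},
    {"delta_pos": [0,-0.05,5.8],"twist": -1.8,"jaw": 0.5},
    {"delta_pos": [0,-0.05,6.8],"twist": -1.8,"jaw": 0.5},
    {"delta_pos": [0,-0.05,7.4],"twist": -1.8,"jaw": 0.5},
    {"delta_pos": [0,-0.05,7.4],"twist": -1.8,"jaw": 0.6},
    {"delta_pos": [0,-0.05,7.4],"twist": -1.8,"jaw": 0.7},
    {"delta_pos": [0,-0.05,7.4],"twist": -1.8,"jaw": 0.8},
    {"delta_pos": [0,-0.05,7.4],"twist": -1.8,"jaw": 0.82},
  ],
  force=40,
)

```text
time_s: 47.65
tcp_pos: [0.5776, -0.1497, 0.1272]
tcp_rot: [[-0.99, -0.14, 0.005], [-0.14, 0.99, 0.001], [-0.005, 0.0, -1.0]]
force: [-0.1, 0.2, 0.3]
finger_gap: 0.0192
```

>>> jog_arm(
  commands=[
    {"delta_pos": [0,0,0],"twist": 0,"jaw": 0.85},
    {"delta_pos": [0,0,0],"twist": 0,"jaw": 0.88},
    {"delta_pos": [0,0,0],"twist": 0,"jaw": 0.92},
    {"delta_pos": [0,0,0],"twist": 0,"jaw": 1},
    {"delta_pos": [0,0,0],"twist": 0,"jaw": 1},
    {"delta_pos": [0,0,0],"twist": 0,"jaw": 1},
    {"delta_pos": [0,0,0],"twist": 0,"jaw": 1},
    {"delta_pos": [0,0,-0.3],"twist": 0,"jaw": 1},
    {"delta_pos": [0,0,-0.8],"twist": 0,"jaw": 1},
    {"delta_pos": [0,0,-1.2],"twist": 0,"jaw": 1},
  ],
)

```text
time_s: 48.65
tcp_pos: [0.5774, -0.1497, 0.1394]
tcp_rot: [[-0.99, -0.14, 0.004], [-0.14, 0.99, 0.001], [-0.004, 0.0, -1.0]]
force: [-0.4, 0.1, -4.8]
finger_gap: 0.0114
```

Run:
```python
from h import *
s=r.sense(); print(s["tcp_pos"],s["tcp_rot"],s["force"],s["finger_gap"])
p,d,X=cloud("scene"); cv2.imwrite("pics/scene21.png",p)
```

```text
[ 0.57741624 -0.149654    0.13939877] [[-9.90151616e-01 -1.39938049e-01  4.13758390e-03]
 [-1.39935448e-01  9.90160208e-01  9.12801431e-04]
 [-4.22460659e-03  3.24817154e-04 -9.99991024e-01]] [-0.36009192  0.08932901 -4.82071511] 0.011427743112130401
```

View pics/scene21.png

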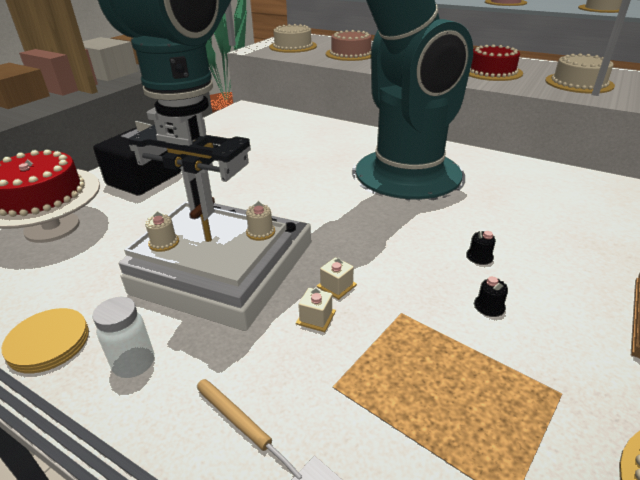

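>>> jog_arm(
  commands=[
    {"delta_pos": [0,0,-0.2],"twist": 0,"jaw": 1},
    {"delta_pos": [0,0,-0.6],"twist": 0,"jaw": 1},
    {"delta_pos": [0,0,-1.2],"twist": 0,"jaw": 1},
    {"delta_pos": [0,0,-1.9],"twist": 0,"jaw": 1},
    {"delta_pos": [0,0,-2.6],"twist": 0,"jaw": 1},
    {"delta_pos": [0,0,-3.2],"twist": 0,"jaw": 1},
    {"delta_pos": [0,0,-3.7],"twist": 0,"jaw": 1},
    {"delta_pos": [0,0,-4],"twist": 0,"jaw": 1},
    {"delta_pos": [0,0,-4.1],"twist": 0,"jaw": 1},
    {"delta_pos": [0,0,-4.1],"twist": 0,"jaw": 1},
  ],
)

```text
time_s: 49.7
tcp_pos: [0.5776, -0.1497, 0.1811]
tcp_rot: [[-0.99, -0.14, 0.005], [-0.14, 0.99, 0.001], [-0.005, -0.0, -1.0]]
force: [0.4, 0.2, -4.8]
finger_gap: 0.0115
```

>>> jog_arm(
  commands=[
    {"delta_pos": [-0.1,0.4,0],"twist": 0.5,"jaw": 1},
    {"delta_pos": [-0.2,1.2,0],"twist": 1,"jaw": 1},
    {"delta_pos": [-0.5,2.4,0],"twist": 1.5,"jaw": 1},
    {"delta_pos": [-0.8,4,0],"twist": 2,"jaw": 1},
    {"delta_pos": [-1.2,6,0],"twist": 2.5,"jaw": 1},
    {"delta_pos": [-1.6,8,0],"twist": 3,"jaw": 1},
    {"delta_pos": [-1.9,9.6,0],"twist": 3.5,"jaw": 1},
    {"delta_pos": [-2.2,10.8,0],"twist": 4,"jaw": 1},
    {"delta_pos": [-2.3,11.6,0],"twist": 4,"jaw": 1},
    {"delta_pos": [-2.4,12,0],"twist": 4,"jaw": 1},
  ],
)

```text
time_s: 50.7
tcp_pos: [0.5844, -0.0261, 0.1812]
tcp_rot: [[-0.997, -0.072, 0.005], [-0.072, 0.997, 0.001], [-0.005, 0.0, -1.0]]
force: [0.3, 0.5, -4.6]
finger_gap: 0.0118
```

>>> jog_arm(
  commands=[
    {"delta_pos": [-0.1,0.5,0],"twist": 0.5,"jaw": 1},
    {"delta_pos": [-0.2,1.5,0],"twist": 1,"jaw": 1},
    {"delta_pos": [-0.4,3,0],"twist": 2,"jaw": 1},
    {"delta_pos": [-0.7,5,0],"twist": 3,"jaw": 1},
    {"delta_pos": [-1,7.5,0],"twist": 4,"jaw": 1},
    {"delta_pos": [-1.3,10,0],"twist": 5,"jaw": 1},
    {"delta_pos": [-1.6,12.5,0],"twist": 5.5,"jaw": 1},
    {"delta_pos": [-1.9,14.5,0],"twist": 6,"jaw": 1},
    {"delta_pos": [-2,15.5,0],"twist": 6,"jaw": 1},
    {"delta_pos": [-2.1,16,0],"twist": 6,"jaw": 1},
  ],
)

```text
time_s: 51.7
tcp_pos: [0.5937, 0.1358, 0.1813]
tcp_rot: [[-0.999, 0.032, 0.005], [0.032, 0.999, 0.001], [-0.005, 0.001, -1.0]]
force: [-0.1, -0.4, -5.3]
finger_gap: 0.0115
```

>>> jog_arm(
  commands=[
    {"delta_pos": [0,0.5,0],"twist": 0.5,"jaw": 1},
    {"delta_pos": [0,1.5,0],"twist": 1,"jaw": 1},
    {"delta_pos": [-0.1,3,0],"twist": 2,"jaw": 1},
    {"delta_pos": [-0.1,5,0],"twist": 3,"jaw": 1},
    {"delta_pos": [-0.2,7.5,0],"twist": 4,"jaw": 1},
    {"delta_pos": [-0.2,10,0],"twist": 5,"jaw": 1},
    {"delta_pos": [-0.3,12.5,0],"twist": 5.5,"jaw": 1},
    {"delta_pos": [-0.4,14.7,0],"twist": 6,"jaw": 1},
    {"delta_pos": [-0.4,16.1,0],"twist": 6,"jaw": 1},
    {"delta_pos": [-0.4,16.7,0],"twist": 6,"jaw": 1},
  ],
)

```text
time_s: 52.7
tcp_pos: [0.6027, 0.3038, 0.1813]
tcp_rot: [[-0.991, 0.135, 0.004], [0.135, 0.991, 0.001], [-0.004, 0.002, -1.0]]
force: [-0.4, -0.3, -4.9]
finger_gap: 0.0117
```

>>> jog_arm(
  commands=[
    {"delta_pos": [0,0,0.3],"twist": 0,"jaw": 1},
    {"delta_pos": [0,0,1],"twist": 0,"jaw": 1},
    {"delta_pos": [0,0,2.2],"twist": 0,"jaw": 1},
    {"delta_pos": [0,0,3.7],"twist": 0,"jaw": 1},
    {"delta_pos": [0,0,5.2],"twist": 0,"jaw": 1},
    {"delta_pos": [0,0,6.6],"twist": 0,"jaw": 1},
    {"delta_pos": [0,0,7.8],"twist": 0,"jaw": 1},
    {"delta_pos": [0,0,8.7],"twist": 0,"jaw": 1},
    {"delta_pos": [0,0,9.2],"twist": 0,"jaw": 1},
    {"delta_pos": [0,0,9.5],"twist": 0,"jaw": 1},
  ],
)

```text
time_s: 53.7
tcp_pos: [0.6031, 0.304, 0.086]
tcp_rot: [[-0.991, 0.135, 0.004], [0.135, 0.991, 0.001], [-0.004, 0.002, -1.0]]
force: [-0.7, -0.2, -5.2]
finger_gap: 0.0118
```

Run:
```python
from h import *
s=r.sense(); print(s["tcp_pos"],s["tcp_rot"],s["force"],s["finger_gap"])
p,d,X=cloud("scene"); cv2.imwrite("pics/scene22.png",p)
```

```text
[0.60309819 0.30404758 0.08601926] [[-0.99083476  0.13500758  0.00440856]
 [ 0.13501418  0.9908429   0.00123471]
 [-0.0042015   0.00181862 -0.99998952]] [-0.69157089 -0.16339319 -5.16956698] 0.01178479242357568
```

View pics/scene22.png

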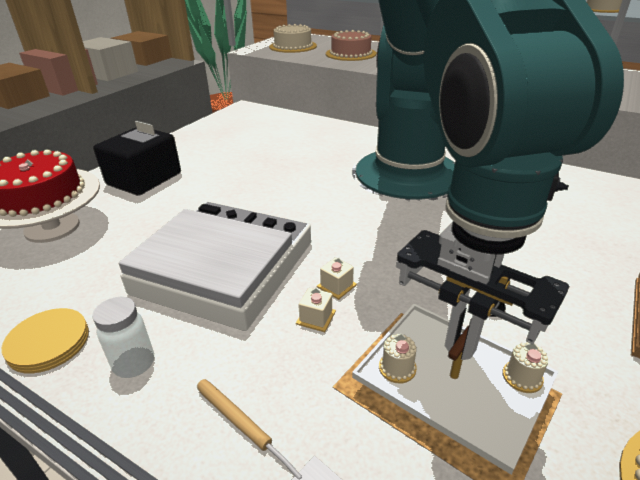

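>>> jog_arm(
  commands=[
    {"delta_pos": [0,0,0.4],"twist": 0,"jaw": 1},
    {"delta_pos": [0,0,0.9],"twist": 0,"jaw": 1},
    {"delta_pos": [0,0,1.4],"twist": 0,"jaw": 1},
    {"delta_pos": [0,0,1.9],"twist": 0,"jaw": 1},
    {"delta_pos": [0,0,2.3],"twist": 0,"jaw": 1},
    {"delta_pos": [0,0,2.6],"twist": 0,"jaw": 1},
    {"delta_pos": [0,0,2.8],"twist": 0,"jaw": 1},
    {"delta_pos": [0,0,2.9],"twist": 0,"jaw": 1},
    {"delta_pos": [0,0,2.9],"twist": 0,"jaw": 1},
    {"delta_pos": [0,0,2.9],"twist": 0,"jaw": 1},
  ],
)

```text
time_s: 54.75
tcp_pos: [0.6032, 0.304, 0.057]
tcp_rot: [[-0.991, 0.135, 0.004], [0.135, 0.991, 0.001], [-0.004, 0.002, -1.0]]
force: [-0.2, -0.0, -5.1]
finger_gap: 0.0117
```

>>> jog_arm(
  commands=[
    {"delta_pos": [0,0,0.05],"twist": 0,"jaw": 1},
    {"delta_pos": [0,0,0.1],"twist": 0,"jaw": 1},
    {"delta_pos": [0,0,0.15],"twist": 0,"jaw": 1},
    {"delta_pos": [0,0,0.2],"twist": 0,"jaw": 1},
    {"delta_pos": [0,0,0.2],"twist": 0,"jaw": 1},
    {"delta_pos": [0,0,0.2],"twist": 0,"jaw": 1},
    {"delta_pos": [0,0,0.2],"twist": 0,"jaw": 1},
    {"delta_pos": [0,0,0.2],"twist": 0,"jaw": 1},
    {"delta_pos": [0,0,0.2],"twist": 0,"jaw": 1},
    {"delta_pos": [0,0,0.2],"twist": 0,"jaw": 1},
  ],
)

```text
time_s: 55.75
tcp_pos: [0.6033, 0.3041, 0.0555]
tcp_rot: [[-0.991, 0.135, 0.005], [0.135, 0.991, 0.001], [-0.005, 0.002, -1.0]]
force: [-3.3, -2.8, 5.7]
finger_gap: 0.0121
```

Touching the mat (+5.7 N). Release and lift straight up.

>>> jog_arm(
  commands=[
    {"delta_pos": [0,0,0],"twist": 0,"jaw": 0.6},
    {"delta_pos": [0,0,0],"twist": 0,"jaw": 0.6},
    {"delta_pos": [0,0,0],"twist": 0,"jaw": 0.6},
    {"delta_pos": [0,0,0],"twist": 0,"jaw": 0.6},
    {"delta_pos": [0,0,0],"twist": 0,"jaw": 0.6},
    {"delta_pos": [0,0,-1],"twist": 0,"jaw": 0.6},
    {"delta_pos": [0,0,-3],"twist": 0,"jaw": 0.6},
    {"delta_pos": [0,0,-6],"twist": 0,"jaw": 0.6},
    {"delta_pos": [0,0,-10],"twist": 0,"jaw": 0.6},
    {"delta_pos": [0,0,-14],"twist": 0,"jaw": 0.6},
  ],
)

```text
time_s: 56.75
tcp_pos: [0.6023, 0.3039, 0.1976]
tcp_rot: [[-0.991, 0.135, 0.005], [0.135, 0.991, 0.001], [-0.004, 0.002, -1.0]]
force: [1.0, -0.6, 0.6]
finger_gap: 0.0378
```

>>> jog_arm(
  commands=[
    {"delta_pos": [0,0,0],"twist": 0,"jaw": 0.6},
    {"delta_pos": [0,0,0],"twist": 0,"jaw": 0.6},
    {"delta_pos": [0,0,0],"twist": 0,"jaw": 0.6},
    {"delta_pos": [0,0,0],"twist": 0,"jaw": 0.6},
    {"delta_pos": [0,0,0],"twist": 0,"jaw": 0.6},
    {"delta_pos": [0,0,0],"twist": 0,"jaw": 0.6},
    {"delta_pos": [0,0,0],"twist": 0,"jaw": 0.6},
    {"delta_pos": [0,0,0],"twist": 0,"jaw": 0.6},
    {"delta_pos": [0,0,0],"twist": 0,"jaw": 0.6},
    {"delta_pos": [0,0,0],"twist": 0,"jaw": 0.6},
  ],
)

```text
time_s: 57.75
tcp_pos: [0.6023, 0.3039, 0.1976]
tcp_rot: [[-0.991, 0.135, 0.005], [0.135, 0.991, 0.001], [-0.004, 0.002, -1.0]]
force: [-0.0, -0.8, -1.0]
finger_gap: 0.038
```

Run:
```python
from h import *
s=r.sense(); print(s["tcp_pos"],s["force"],s["finger_gap"],s["time_s"])
for n in ["scene","side","wrist"]:
    p,d,X=cloud(n); cv2.imwrite(f"pics/{n}23.png",p); z=X[...,2]
    roi=(np.abs(X[...,0]-.602)<.13)&(np.abs(X[...,1]-.303)<.15)
    m=roi&(z>.0085)&(z<.022); k,l,st,cc=cv2.connectedComponentsWithStats(m.astype(np.uint8)); i=1+np.argmax(st[1:,4]); R=cv2.minAreaRect(X[l==i][:,:2].astype(np.float32)*1000); print(n,'rim',R)
    m=roi&(z>.046)&(z<.057); k,l,st,cc=cv2.connectedComponentsWithStats(m.astype(np.uint8))
    for i in range(1,k):
        if st[i,4]>70: Q=X[l==i]; C=cv2.minEnclosingCircle(Q[:,:2].astype(np.float32)*1000); print('cake',cc[i].round(),np.round(C[0],1),round(C[1],1),Q[:,2].mean().round(4))
```

```text
[0.60230919 0.3039285  0.197621  ] [-0.04131522 -0.81540715 -1.04569244] 0.03799317558392235 57.75
scene rim ((600.5908203125, 305.6001281738281), (220.60850524902344, 174.28652954101562), 82.338134765625)
cake [397. 364.] [628.3 234.3] 21.7 0.0527
cake [523. 373.] [557.5 386.7] 22.4 0.0528
side rim ((603.53466796875, 305.74505615234375), (224.08045959472656, 173.73146057128906), 82.38793182373047)
cake [203. 297.] [628.5 235.8] 22.7 0.0518
cake [208. 372.] [558.9 388. ] 23.0 0.0519
wrist rim ((600.7039184570312, 303.6402893066406), (220.6698760986328, 169.63519287109375), 82.2435073852539)
cake [397. 168.] [557.1 384.4] 22.0 0.0535
cake [252. 258.] [626.6 231.9] 21.7 0.0533
```

View pics/scene23.png

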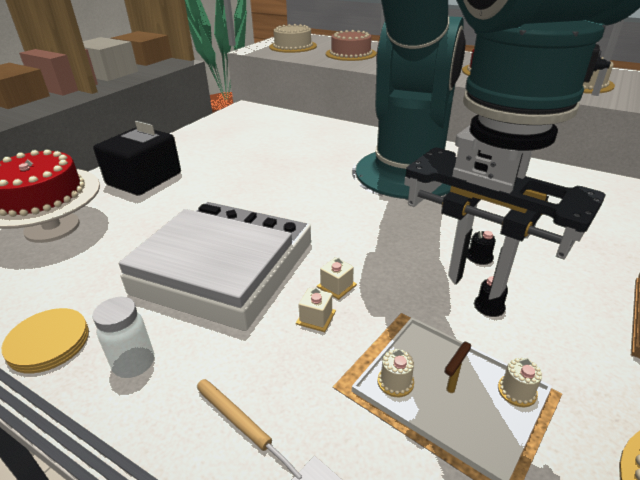

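View pics/side23.png

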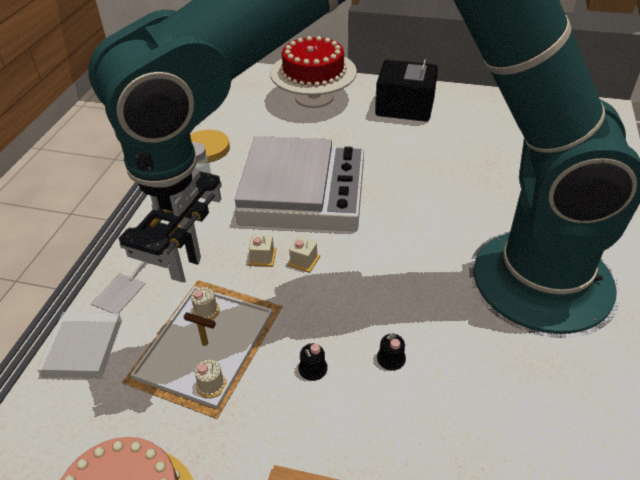

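Tray centred on the mat within about 3 mm, with both cakes upright in it and the gripper clear. Handing in.

```bash
python3 -c "
from cell import ticket
print(ticket.job_done())"
```

```text
the job is handed in; nothing more can be done
None
```

The job is handed in at about 58 s on the robot's clock. Both round cakes I found are upright in the tray on the cork mat; no verdict was reported.

**What I did:**
- **Wake and zero:** I pressed the wake key, then the zero key, while the tray was still on the mat.
- **Tray and tare:** I set the tray on the pan, within a few millimetres of centre and about 8° in line with it. Then I pressed tare.
- **Cakes:** I moved the two cream round cakes onto the tray with a 5 N grip. The black look-alikes and the square cakes were not handled.
- **Label and return:** I pressed the label key, then carried the tray by its bar back to the mat.

**Last checks:**
- **Tray:** it measured about (0.602, 0.305), against a mat centre of (0.602, 0.303), so about 3 mm off.
- **Cakes:** both tops were level at about 0.053 m in all three cameras, and the pictures show them upright.
- **Gripper:** open, and about 0.12 m above the bar.
- **Cake count:** the pictures showed only two round cakes, and I saw neither of them knocked aside.

**Disagreements and limits:**
- **Wake key force:** I pressed harder than needed, reaching 31 N against the 40 N limit. The other keys stayed under 10 N.
- **Wrist camera:** it read positions about 3–4 mm lower in y than the other two cameras. I allowed for this.
- **Key travel:** I could not read it directly. I judged each key pressed from the force and the tool stopping at a height of 0.055 m.

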